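# Lock the swing-arm spring balance and run the check weights over it

### The arm

A 6-joint arm with a two-finger parallel gripper is mounted at the origin on the work surface. World frame = base frame: x ahead of the robot, y to its left, z up, the work surface at z = 0. Lengths are in m, angles in rad, forces in N, time in s.
With the tool pointing down it reaches from about 0.25 to 0.775 m from the base axis. Payload 4 kg.
Tool frame: the origin (TCP) lies on the centre line of the jaws, within the pads' length; the fingertips stand 19 mm ahead of it and the grasp point (between the pads) is the TCP (finger_overhang is the distance from the TCP to the fingertips, in m); z points along the fingers, y is the line along which they close (so a half turn about z gives the same grasp; the last joint's range is limited). The gripper opens to 85 mm and grips with 20 to 120 N. Pads are 22 mm wide; open, the fingers measure 114 mm over their backs; the gripper's body (76 mm by 85 mm) begins 54 mm behind the grasp point. The pads swing forward as they close: fully open they stand 13 mm farther back than shut.
Start: joints at [1.145, 0.087, 1.371, -0, 1.684, -0.103], TCP at [0.174, 0.522, 0.25] pointing down, gripper open.
Joint ranges: [-3.1, 3.1], [-0.76, 2.03], [0.27, 2.55], [-1.08, 4.22], [0.17, 2.65], [-2.57, 2.57]. Speed limits (rad/s): [2.79, 2.79, 3.14, 3.14, 3.14, 3.14].

### API

Orientations are given as a rotation vector (axis times angle).
In Python, from rig import get_state, read_camera, camera_info, sign_off, finger_overhang gives the robot as it stands. The module is installed in compiled form; this text tells all that it offers.
- The arm moves only by the tool step_arm, never from a script. Its argument "commands" is a list of rows, each an object of numbers: "x", "y", "z": the shift along the tool's x, y, z in cm; "rx", "ry", "rz": the turn, a rotation vector about the tool's x, y, z in rad. In form: [{"x": .., "y": .., "z": .., "rx": .., "ry": .., "rz": ..}, ...]. A call has 1 to 10 rows; each row is the pose to reach, as a shift and turn from the pose commanded when the call began, along the tool's axes at that moment; what a row does not reach only later rows make up. A row lasts 1/10 s, in which the tool goes at most 50 mm and 8.59 degrees, less where a joint would pass 70% of its speed; a pose out of reach is approached as far as the arm can. A call with a gripper value outside its range is refused whole. "hand" is the finger opening in cm, from 0 to 8.54, set as the call begins (left out, the last holds). The fingers move at their own pace and stop on an object; "grip_force" is the grip in N (left out, the last holds). Time passes only in rows, so rows that repeat a pose let the fingers close. It gives the time, the measured TCP pose, the force, the opening and the grip force at its end, in the units of the state.
- get_state(): the state, without advancing time (a new reading comes with each control period).
- read_camera(name): name is "side" or "top" or "wrist"; returns the picture (400x640x3 uint8, red, green, blue); there is no depth.
- camera_info(name): a dict with "fx", "fy", "cx", "cy" (pixels), "dist_coeffs" ([k1, k2, p1, p2, k3] as OpenCV has them; the pictures are not rectified), "eye" and "orientation" of the camera in the world. Camera axes: x right, y down, z forward; pixel columns grow to the right and rows downward; lengths in m; the calibration is good to about 2 mm. A picture is of the moment at which its call begins: read the wrist's pose just before it. camera_info takes no time and is no camera call; for the wrist camera it gives the pose at the moment of the call.
- sign_off(): hands the job in; it is judged then, once.
The state is a dict: "t": time; "joints": joint angles; "qd": joint speeds; "tau": joint torques, N m; "tcp_pos": TCP position; "ee_rot": TCP orientation; "force": force on the tool from outside, world axes, zero at the start; "torque": the same for the moment, N m; "opening": finger opening in m; "gripper_force": force on a finger pad.
Only numpy, scipy, OpenCV 4.12 (cv2) and the standard library are available. Lean on these libraries where they do the work, as an engineer would, in place of code of your own. Each camera call takes 0.05 s, during which the arm holds its last target. There are 200 camera calls.

### The job

Get the spring balance ready: turn its swing arm by its upright handle until the hole in the arm lies over the hole in the stand's lug, and push the locking pin fully home through both. Then check the balance with every steel check weight on the bench, one at a time from the smallest to the largest: set it down gently and upright on the middle of the pan, let go and let it settle for about a second, then move it to the white tray before the next one goes on. Finish with all the weights standing upright in the tray and the pin still home, without knocking over or shoving aside the other things on the bench.

Things in the scene. Friction and masses are not known exactly. Their poses are not given: they have to be found in the camera images.
- boom (a joint): Hinge of the balance's swing arm on the stand, rad, seen from above positive anticlockwise, about a vertical axis through the origin of stand; 0 = the arm lies along the stand's x axis and its hole is exactly over the lug's hole. Range -1.3 to 1.3; starts swung aside at 0.4 to 1.0. It stays where it is left (friction about 0.12 N m).
- stand: Fixed stand of the spring balance: grey foot 200 x 110 x 12 mm, steel column, dark lug plate. Origin at table height on the arm's hinge axis; with the arm at 0, its x axis points from the hinge axis to the lug hole and on to the handle, and the pan lies on the -x side.
- lug_hole (a point): Mouth of the 12 mm through-hole in the stand's fixed lug, 60 mm from the hinge axis along the stand's x, 46 mm above the table. Lug 10 mm thick; the arm passes 4 mm above it. Free depth below the mouth 34 mm.
- boom_hole (a point): Mouth (top face) of the 12 mm through-hole in the aluminium swing arm, 60 mm from the hinge axis towards the handle, 62 mm above the table; arm 12 mm thick.
- handle_top (a point): Top centre of the arm's upright round grey handle, diameter 18 mm, 52 mm tall (62 to 114 mm above the table), 118 mm from the hinge axis, beyond the arm's hole.
- pan: Balance pan: flat rimless steel disc of diameter 110 mm, 6 mm thick, on the other end of the arm, 120 mm from the hinge axis. Origin at the centre of its top face, 125 mm above the table when empty. It sinks straight down on a spring, 250 N/m preloaded by about 0.2 N (about 3 mm for 100 g, 19 mm for 500 g), bottom stop after 30 mm.
- pin: Locking pin, about 60 g: steel shank diameter 10, 44 mm long, tapered over the last 6 mm; above it a collar of diameter 22, 4 mm thick, and a round pale knob of diameter 18 mm, 48 to 78 mm above the tip. Origin at the centre of the tip, z up the shank. Home, its collar rests on the arm and the tip is 18 mm above the table. Starts upright in its rest, tip 6 mm above the table.
- pin_rest: Fixed grey block 50 x 50 x 50 mm with a 14 mm vertical hole that holds the pin; origin at the centre of its underside.
- tray: Fixed shallow white tray, outside 280 (x) x 160 (y) x 14 mm, walls 4 mm, floor 4 to 5 mm thick. Origin at the centre of its underside.
- w100: Steel check weight (100 g, smallest): upright cylinder, diameter 28 mm, 20 mm tall, with a small low knob on top (total 29 mm). Origin at the centre of its underside. May be absent.
- w200: Steel check weight (200 g, second smallest): upright cylinder, diameter 36 mm, 24 mm tall, with a small low knob on top (total 33 mm). Origin at the centre of its underside. May be absent.
- w300: Steel check weight (300 g, second largest): upright cylinder, diameter 42 mm, 27 mm tall, with a small low knob on top (total 36 mm). Origin at the centre of its underside. May be absent.
- w500: Steel check weight (500 g, largest): upright cylinder, diameter 50 mm, 32 mm tall, with a small low knob on top (total 41 mm). Origin at the centre of its underside. May be absent.
- vial: Bystander, leave alone: small glass vial with blue cap, diameter 24, 50 mm tall, standing among the weights; origin at its underside.
- jar: Bystander, leave alone: amber jar, diameter 40, 55 mm tall; origin at its underside.
- beaker: Bystander, leave alone: glass beaker, rim diameter 64, 85 mm tall; origin at its underside.
- spatula: Bystander, leave alone: spatula lying on the bench, 160 mm long; origin at its underside.
- slidebox: Bystander, leave alone: cardboard box of slides 85 x 60 x 32 mm; origin at its underside.
- washbottle: Bystander, leave alone: white wash bottle, diameter 68, 150 mm tall; origin at its underside.

How it is judged:
By the outcome, as a careful person would: the job done as asked, in the order asked, and still so for the second after the job is handed in, with the robot touching nothing.
Of w100, w200, w300, w500 only 2 to 3 are there at a start; the rules pass over those that are not, and their reading is None.
At some moment in a run one of w100, w200, w300, w500 may be knocked a few centimetres aside while the robot is not near it.
It also fails if it takes over 210 s, if anything falls off the work surface, if the arm or the gripper's body presses on something with over 40 N, if the wrist force passes 120 N, or if a joint passes its speed limit or range.

## Working session

There is one attempt and no reset: what is moved stays moved. The work goes in short steps, Python scripts to look and compute and a tool call to move; the robot and the scene stay as the last step left them, time stands still between calls to the robot, and variables do not carry over. Pictures are saved under pics/ and viewed, at most 16 in all, crops included, and the job is handed in when it is done.

Besides the shell and the picture viewer there is one more tool, called after ">>>" as name(argument=value, ...), one argument or row to a line, values as JSON. step_arm: Moves the arm, as the interface text tells. Its arguments: {"type":"object","properties":{"commands":{"type":"array"},"hand":{"type":"number"},"grip_force":{"type":"number"}},"required":["commands"]}

```bash
mkdir -p pics; cat > h.py <<'E'
import numpy as np, cv2
from scipy.spatial.transform import Rotation as R
from rig import get_state, read_camera, camera_info
def snap(name,fn):
    im=read_camera(name); cv2.imwrite('pics/'+fn,im[:,:,::-1]); return im
def cam(n):
    c=camera_info(n); K=np.array([[c['fx'],0,c['cx']],[0,c['fy'],c['cy']],[0,0,1.]])
    o=np.array(c['orientation'],float)
    M=o if o.shape==(3,3) else (R.from_rotvec(o) if o.size==3 else R.from_quat(o)).as_matrix()
    return K,np.array(c['dist_coeffs'],float),np.array(c['eye'],float),M
def w(n,uv,z,c=None):
    K,d,e,M=c or cam(n)
    p=cv2.undistortPoints(np.array(uv,float).reshape(-1,1,2),K,d)[:,0]
    r=np.c_[p,np.ones(len(p))]@M.T
    z=np.broadcast_to(z,(len(p),))
    return e+r*((z-e[2])/r[:,2])[:,None]
def px(n,P,c=None):
    K,d,e,M=c or cam(n)
    Q=(np.array(P,float).reshape(-1,3)-e)@M
    return cv2.projectPoints(Q,np.zeros(3),np.zeros(3),K,d)[0][:,0]
def go(x,y,z,yaw=None):
    """print tool-frame shift from current measured pose"""
    s=get_state(); M=R.from_rotvec(s['ee_rot']).as_matrix()
    print('shift cm',np.round(100*M.T@(np.array([x,y,z])-s['tcp_pos']),2))
E
python3 - <<'E'
from h import *
print(camera_info('top')); print(camera_info('wrist')); print(get_state())
a=snap('top','t0.png'); b=snap('side','s0.png')
E
```

```text
{'fx': 448.83220100563454, 'fy': 448.83220100563454, 'cx': 321.12692860767453, 'cy': 198.4301840521108, 'dist_coeffs': array([0.00914491, 0.        , 0.        , 0.        , 0.        ]), 'eye': array([0.34441639, 0.00792317, 1.20865238]), 'orientation': array([-2.11967998,  2.11118347, -0.17571066])}
{'fx': 298.7835652493737, 'fy': 298.7835652493737, 'cx': 324.40034796680584, 'cy': 203.0270348333604, 'dist_coeffs': array([-0.04021894,  0.        ,  0.        ,  0.        ,  0.        ]), 'eye': array([0.09619213, 0.54647256, 0.37242838]), 'orientation': array([2.32363166, 1.6723697 , 0.27219658])}
{'t': 0.0, 'joints': array([ 1.14493721e+00,  8.79388936e-02,  1.37230924e+00,  1.64756436e-05,
        1.68361088e+00, -1.03125102e-01]), 'qd': array([ 0.0013405 ,  0.00067005,  0.00034048, -0.00030433, -0.00133093,
        0.0002828 ]), 'tau': array([ 5.32743725e-04, -3.51874852e+01, -3.13270390e+01, -9.32960393e-05,
        1.09198850e-02,  1.32557730e-05]), 'tcp_pos': array([0.1742527 , 0.52116303, 0.24912   ]), 'ee_rot': array([-0.50465129, -3.10017712,  0.0034288 ]), 'force': array([ 0.22013996, -0.84317296,  0.2491047 ]), 'torque': array([-0.02738186, -0.00511217, -0.03579436]), 'gripper_force': 0.0, 'opening': 0.08529736936186083}
```

View pics/t0.png

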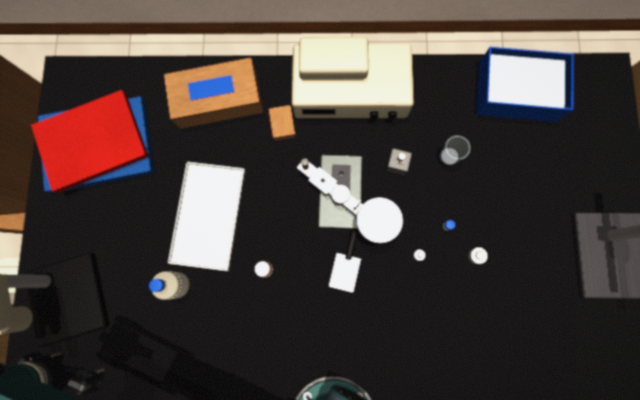

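View pics/s0.png

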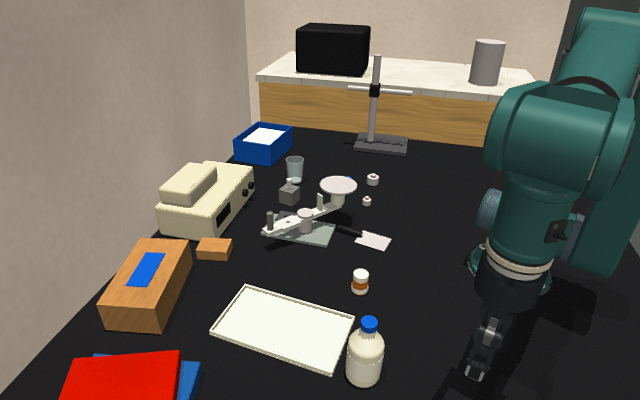

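The top view shows the tray at (207,216), stand foot at (341,191), boom handle at (304,163), pan at (380,220), pin at (401,158), weights at (419,255) and (479,256), vial at (450,225), jar at (263,269), spatula at (345,270). I'll zoom in on the balance area.

```bash
python3 - <<'E'
from h import *
im=cv2.imread('pics/t0.png')
c=im[140:280,290:500]; cv2.imwrite('pics/t0c.png',cv2.resize(c,None,fx=3.8,fy=3.8,interpolation=cv2.INTER_CUBIC))
E
```

```text
(no output)
```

View pics/t0c.png

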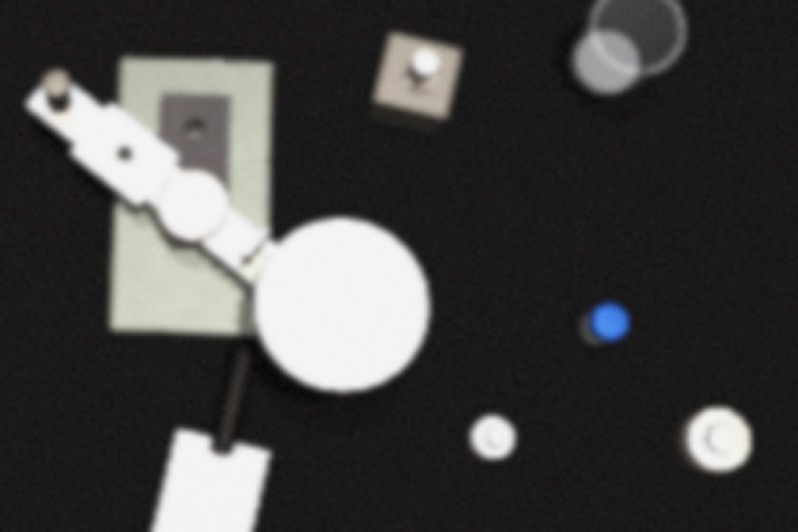

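```bash
python3 - <<'E'
from h import *
np.set_printoptions(precision=4,suppress=True)
im=cv2.imread('pics/t0.png'); g=im[:,:,1]
T=lambda u,v:[290+(u+.5)/3.8-.5,140+(v+.5)/3.8-.5]
c=cam('top')
pts=dict(lug=(196,128,.046),bhole=(124,153,.062),hinge=(192,204,.07),handle=(55,83,.114),pan=(342,304,.125),knob=(426,62,.084),f1=(120,57,.012),f2=(273,62,.012),f3=(272,335,.012),f4=(108,330,.012),vial=(610,322,.05))
for k,(u,v,z) in pts.items(): print(k,w('top',T(u,v),z,c)[0])
for n,(u,v) in dict(s=(419,255),b=(479,256)).items():
    p=g[v-14:v+15,u-14:u+15].astype(float); bg=np.median(p[:3]); m=np.clip((p-bg)/(210-bg),0,1)
    yy,xx=np.mgrid[v-14:v+15,u-14:u+15]
    hm=p>(bg+p.max())/2
    A=hm.sum(); cx=(xx*hm).sum()/A; cy=(yy*hm).sum()/A
    for h in (.020,.027): print(n,'dia mm',2*np.sqrt(A/np.pi)*(1.2087-h)/448.8*1e3, w('top',[cx,cy],h,c)[0])
for uv in [(187,162),(244,168),(228,270),(169,263)]: print('tray',w('top',uv,.014,c)[0])
for uv in [(263,269)]: print('jar',w('top',uv,.055,c)[0])
for uv in [(352,233),(345,290)]: print('spat',w('top',uv,.0,c)[0])
E
```

```text
lug [ 0.6304 -0.0217  0.046 ]
bhole [0.6087 0.0284 0.062 ]
hinge [ 0.5713 -0.0182  0.07  ]
handle [0.6443 0.0735 0.114 ]
pan [ 0.4954 -0.1126  0.125 ]
knob [ 0.6674 -0.1772  0.084 ]
f1 [0.6918 0.0326 0.012 ]
f2 [ 0.688  -0.0785  0.012 ]
f3 [ 0.489  -0.0756  0.012 ]
f4 [0.4921 0.0399 0.012 ]
vial [ 0.4941 -0.3023  0.05  ]
s dia mm 30.4783283448089 [ 0.4177 -0.226   0.02  ]
s dia mm 30.298847989451232 [ 0.4173 -0.2247  0.027 ]
b dia mm 44.929200790804025 [ 0.4171 -0.3807  0.02  ]
b dia mm 44.664622339104156 [ 0.4166 -0.3784  0.027 ]
tray [0.6699 0.4035 0.014 ]
tray [0.653  0.2448 0.014 ]
tray [0.3756 0.2767 0.014 ]
tray [0.3932 0.4345 0.014 ]
jar [0.3775 0.1782 0.055 ]
spat [ 0.4762 -0.0515  0.    ]
spat [ 0.3255 -0.032   0.    ]
```

```bash
cat >> h.py <<'E'
def plan(x,y,z,yang):
    """shift (cm) and turn to put TCP at xyz, pointing down, jaw line at world angle yang (mod pi)"""
    s=get_state(); M=R.from_rotvec(s['ee_rot']).as_matrix(); best=None
    for k in (0,1):
        a=yang+k*np.pi; Y=np.array([np.cos(a),np.sin(a),0]); Z=np.array([0,0,-1.]); T=np.c_[np.cross(Y,Z),Y,Z]
        v=R.from_matrix(M.T@T).as_rotvec()
        sh=100*M.T@(np.array([x,y,z])-s['tcp_pos'])
        print('shift',np.round(sh,2),'turn',np.round(v,3),'j6',round(s['joints'][5],2),'j1',round(s['joints'][0],2), 't',round(s['t'],1))
E
python3 - <<'E'
from h import *
c=cam('top')
for z in (0,.06,.1): print(z,w('top',[(293,116),(410,120),(282,137)],z,c).round(3).tolist())
plan(.644,.0735,.17,.898+np.pi/2)
E
```

```text
0 [[0.809, 0.114, 0.0], [0.796, -0.217, 0.0], [0.747, 0.144, 0.0]]
0.06 [[0.786, 0.108, 0.06], [0.774, -0.206, 0.06], [0.727, 0.137, 0.06]]
0.1 [[0.77, 0.105, 0.1], [0.759, -0.198, 0.1], [0.713, 0.132, 0.1]]
shift [-58.75 -27.54   7.97] turn [-2.000e-03 -1.000e-03 -1.221e+00] j6 -0.1 j1 1.14 t 0.1
shift [-58.75 -27.54   7.97] turn [-0.002  0.002  1.921] j6 -0.1 j1 1.14 t 0.1
```

>>> step_arm(
  commands=[
    {"x":-29.4,"y":-13.8,"z":0,"rz":0.96},
    {"x":-29.4,"y":-13.8,"z":0,"rz":0.96},
    {"x":-29.4,"y":-13.8,"z":0,"rz":0.96},
    {"x":-29.4,"y":-13.8,"z":0,"rz":0.96},
    {"x":-29.4,"y":-13.8,"z":0,"rz":0.96},
    {"x":-29.4,"y":-13.8,"z":0,"rz":0.96},
    {"x":-29.4,"y":-13.8,"z":0,"rz":0.96},
  ],
  hand=5,
)

```text
$.commands[0]: bad value
```

```bash
python3 - <<'E'
from h import *
plan(.644,.0735,.22,.898+np.pi/2)
E
```

```text
shift [-58.75 -27.55   2.97] turn [-2.000e-03 -1.000e-03 -1.221e+00] j6 -0.1 j1 1.14 t 0.1
shift [-58.75 -27.55   2.97] turn [-0.002  0.002  1.921] j6 -0.1 j1 1.14 t 0.1
```

>>> step_arm(
  commands=[
    {"x":-4,"y":-2,"z":0,"rx":0,"ry":0,"rz":0.14},
    {"x":-8,"y":-4,"z":0,"rx":0,"ry":0,"rz":0.28},
    {"x":-12,"y":-6,"z":0,"rx":0,"ry":0,"rz":0.42},
    {"x":-16,"y":-8,"z":0,"rx":0,"ry":0,"rz":0.56},
    {"x":-20,"y":-10,"z":0,"rx":0,"ry":0,"rz":0.7},
    {"x":-24,"y":-12,"z":0,"rx":0,"ry":0,"rz":0.84},
    {"x":-28,"y":-13.5,"z":0,"rx":0,"ry":0,"rz":0.98},
    {"x":-32,"y":-15,"z":0,"rx":0,"ry":0,"rz":1.12},
    {"x":-36,"y":-17,"z":0,"rx":0,"ry":0,"rz":1.26},
    {"x":-40,"y":-19,"z":0,"rx":0,"ry":0,"rz":1.4},
  ],
  hand=5,
)

```text
t: 1.1
tcp_pos: [0.4944, 0.2131, 0.2497]
ee_rot: [-2.389, -2.039, 0.001]
force: [0.6, 0.1, 1.4]
opening: 0.0499
gripper_force: 0.0
```

```bash
python3 - <<'E'
from h import *
plan(.644,.0735,.22,.898+np.pi/2)
E
```

```text
shift [-11.43  16.97   2.96] turn [-1.000e-03 -1.000e-03 -2.627e+00] j6 0.46 j1 0.3 t 1.1
shift [-11.43  16.97   2.96] turn [-0.001  0.     0.515] j6 0.46 j1 0.3 t 1.1
```

>>> step_arm(
  commands=[
    {"x":-4,"y":5,"z":0,"rx":0,"ry":0,"rz":0.14},
    {"x":-8,"y":10,"z":1,"rx":0,"ry":0,"rz":0.28},
    {"x":-11.4,"y":17,"z":3,"rx":0,"ry":0,"rz":0.515},
    {"x":-11.4,"y":17,"z":3,"rx":0,"ry":0,"rz":0.515},
    {"x":-11.4,"y":17,"z":3,"rx":0,"ry":0,"rz":0.515},
    {"x":-11.4,"y":17,"z":3,"rx":0,"ry":0,"rz":0.515},
    {"x":-11.4,"y":17,"z":3,"rx":0,"ry":0,"rz":0.515},
  ],
)

```text
t: 1.8
tcp_pos: [0.6437, 0.0768, 0.2202]
ee_rot: [-2.825, -1.373, 0.001]
force: [-0.4, 0.8, 0.0]
opening: 0.05
gripper_force: 0.0
```

```bash
python3 - <<'E'
from h import *
plan(.644,.0735,.095,.898+np.pi/2)
im=snap('wrist','w1.png')
print(px('wrist',[[.644,.0735,.114],[.571,-.018,.07],[.6304,-.0217,.046]]))
E
```

```text
shift [-0.24  0.24 12.52] turn [-0.000e+00 -2.000e-03 -3.135e+00] j6 0.7 j1 0.03 t 1.8
shift [-0.24  0.24 12.52] turn [-0.001  0.     0.007] j6 0.7 j1 0.03 t 1.8
[[326.74389866 210.57292968]
 [325.37315395 297.48420706]
 [368.76148146 259.12062779]]
```

View pics/w1.png

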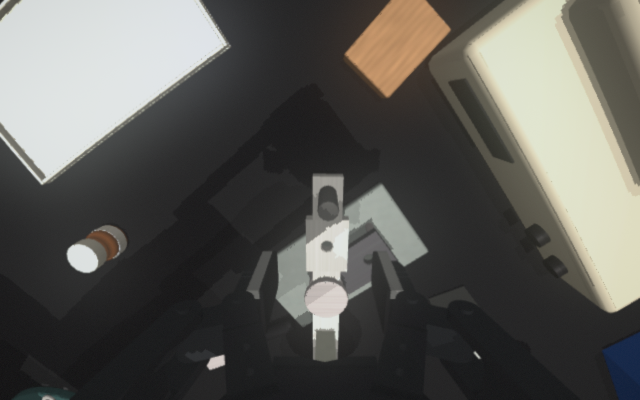

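Wrist view: handle top at (328,208), hinge cap at (326,298), lug hole near (370,259). All of them match my predictions. Next I descend and grip.

>>> step_arm(
  commands=[
    {"x":-0.2,"y":0.2,"z":3,"rx":0,"ry":0,"rz":0},
    {"x":-0.2,"y":0.2,"z":6,"rx":0,"ry":0,"rz":0},
    {"x":-0.2,"y":0.2,"z":9,"rx":0,"ry":0,"rz":0},
    {"x":-0.2,"y":0.2,"z":11,"rx":0,"ry":0,"rz":0},
    {"x":-0.2,"y":0.2,"z":12.5,"rx":0,"ry":0,"rz":0},
    {"x":-0.2,"y":0.2,"z":12.5,"rx":0,"ry":0,"rz":0},
  ],
)

```text
t: 2.45
tcp_pos: [0.6427, 0.0745, 0.0935]
ee_rot: [-2.823, -1.374, 0.005]
force: [-0.4, -1.0, -0.7]
opening: 0.05
gripper_force: 0.0
```

>>> step_arm(
  commands=[
    {"x":0,"y":0,"z":0,"rx":0,"ry":0,"rz":0},
    {"x":0,"y":0,"z":0,"rx":0,"ry":0,"rz":0},
    {"x":0,"y":0,"z":0,"rx":0,"ry":0,"rz":0},
    {"x":0,"y":0,"z":0,"rx":0,"ry":0,"rz":0},
    {"x":0,"y":0,"z":0,"rx":0,"ry":0,"rz":0},
    {"x":0,"y":0,"z":0,"rx":0,"ry":0,"rz":0},
  ],
  hand=1.5,
  grip_force=20,
)

```text
t: 3.05
tcp_pos: [0.6458, 0.0736, 0.0978]
ee_rot: [2.825, 1.371, 0.006]
force: [-1.1, 1.4, 5.7]
opening: 0.0173
gripper_force: 21.7
```

```bash
python3 - <<'E'
from h import *
s=get_state(); print(s['tcp_pos'],s['opening'],s['force'],s['joints'])
M=R.from_rotvec(s['ee_rot']).as_matrix(); print(M.round(3))
h=np.array([.5713,-.0182]); a0=np.arctan2(*(s['tcp_pos'][:2]-h)[::-1]); r=np.hypot(*(s['tcp_pos'][:2]-h)); print(a0,r)
for k in range(1,11):
    a=a0+( -.04-a0)*k/10
    P=np.r_[h+r*np.array([np.cos(a),np.sin(a)]),s['tcp_pos'][2]]
    print(k,(100*M.T@(P-s['tcp_pos'])).round(2),round(a0-a,3))
E
```

```text
[0.64584169 0.07362016 0.09779158] 0.017281859821018767 [-1.14896234  1.38987648  5.69229952] [2.59515830e-02 3.75169568e-01 1.33006411e+00 7.81313951e-04
 1.43238843e+00 6.92893348e-01]
[[ 0.619  0.786  0.004]
 [ 0.786 -0.619  0.001]
 [ 0.003  0.003 -1.   ]]
0.8888879093159162 0.11826836333127778
1 [-0.07  1.1   0.  ] 0.093
2 [-0.24  2.18  0.  ] 0.186
3 [-0.5   3.25  0.01] 0.279
4 [-0.87  4.28  0.01] 0.372
5 [-1.33  5.28  0.01] 0.464
6 [-1.88  6.23  0.01] 0.557
7 [-2.52  7.12  0.01] 0.65
8 [-3.24  7.95  0.01] 0.743
9 [-4.03  8.72  0.01] 0.836
10 [-4.89  9.4   0.01] 0.929
```

>>> step_arm(
  commands=[
    {"x":-0.07,"y":1.1,"z":-0.2,"rx":0,"ry":0,"rz":0.093},
    {"x":-0.24,"y":2.18,"z":-0.4,"rx":0,"ry":0,"rz":0.186},
    {"x":-0.5,"y":3.25,"z":-0.4,"rx":0,"ry":0,"rz":0.279},
    {"x":-0.87,"y":4.28,"z":-0.4,"rx":0,"ry":0,"rz":0.372},
    {"x":-1.33,"y":5.28,"z":-0.4,"rx":0,"ry":0,"rz":0.464},
    {"x":-1.88,"y":6.23,"z":-0.4,"rx":0,"ry":0,"rz":0.557},
    {"x":-2.52,"y":7.12,"z":-0.4,"rx":0,"ry":0,"rz":0.65},
    {"x":-3.24,"y":7.95,"z":-0.4,"rx":0,"ry":0,"rz":0.743},
    {"x":-4.03,"y":8.72,"z":-0.4,"rx":0,"ry":0,"rz":0.836},
    {"x":-4.89,"y":9.4,"z":-0.4,"rx":0,"ry":0,"rz":0.929},
  ],
)

```text
t: 4.05
tcp_pos: [0.6894, -0.0234, 0.0979]
ee_rot: [-3.141, 0.045, -0.003]
force: [4.4, 0.4, -5.2]
opening: 0.0174
gripper_force: 20.6
```

>>> step_arm(
  commands=[
    {"x":0,"y":0,"z":0,"rx":0,"ry":0,"rz":0},
    {"x":0,"y":0,"z":0,"rx":0,"ry":0,"rz":0},
    {"x":0,"y":0,"z":0,"rx":0,"ry":0,"rz":0},
  ],
)

```text
t: 4.35
tcp_pos: [0.6894, -0.0241, 0.0979]
ee_rot: [3.141, -0.04, 0.004]
force: [5.5, -1.8, -6.6]
opening: 0.0175
gripper_force: 20.5
```

```bash
python3 - <<'E'
from h import *
s=get_state(); print(s['tcp_pos'],s['opening'],s['force'],s['joints'])
h=np.array([.5713,-.0182]); d=s['tcp_pos'][:2]-h; print('ang',np.arctan2(d[1],d[0]))
im=snap('wrist','w2.png')
c=im[150:350,200:450]; cv2.imwrite('pics/w2c.png',cv2.resize(c[:,:,::-1],None,fx=3,fy=3,interpolation=cv2.INTER_CUBIC))
print((px('wrist',[[.6304,-.0217,.046],[.6304,-.0217,.062]])-[200,150])*3)
E
```

```text
[ 0.68938004 -0.0240734   0.09789089] 0.017513102631110253 [ 5.49230615 -1.78698584 -6.64881329] [-1.16809094e-01  4.61182706e-01  1.21147738e+00 -5.47396783e-04
  1.46661000e+00  1.47931114e+00]
ang -0.04969983411233069
[[364.91870181 488.96824669]
 [364.36618768 536.98468405]]
```

View pics/w2c.png

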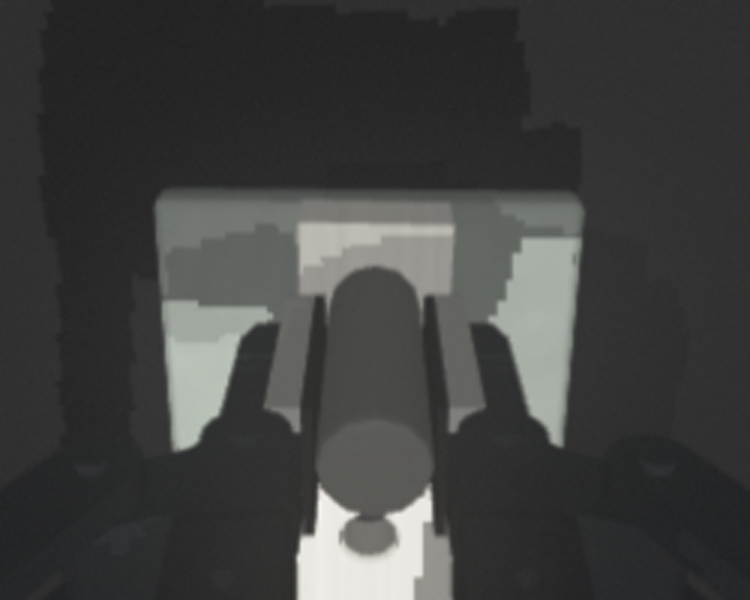

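Wrist view: the arm (298–452) is square over the lug plate, and the arm's hole is at (370,535). I release and look from above.

>>> step_arm(
  commands=[
    {"x":0,"y":0,"z":0,"rx":0,"ry":0,"rz":0},
    {"x":0,"y":0,"z":0,"rx":0,"ry":0,"rz":0},
    {"x":0,"y":0,"z":0,"rx":0,"ry":0,"rz":0},
    {"x":0,"y":0,"z":0,"rx":0,"ry":0,"rz":0},
    {"x":0,"y":0,"z":-2,"rx":0,"ry":0,"rz":0},
    {"x":0,"y":0,"z":-5,"rx":0,"ry":0,"rz":0},
    {"x":0,"y":0,"z":-9,"rx":0,"ry":0,"rz":0},
    {"x":3,"y":0,"z":-12,"rx":0,"ry":0,"rz":0},
    {"x":7,"y":0,"z":-12,"rx":0,"ry":0,"rz":0},
    {"x":7,"y":0,"z":-12,"rx":0,"ry":0,"rz":0},
  ],
  hand=5,
)

```text
t: 5.4
tcp_pos: [0.7617, -0.0253, 0.2164]
ee_rot: [-3.141, 0.039, -0.0]
force: [-0.4, 0.4, -2.4]
opening: 0.0499
gripper_force: 0.0
```

```bash
python3 - <<'E'
from h import *
s=get_state(); print(s['tcp_pos'],s['force'])
im=snap('wrist','w3.png'); t=snap('top','t1.png')
q=px('wrist',[[.6304,-.0217,.046],[.6304,-.0217,.062],[.5713,-.0182,.07]]);print(q)
u,v=q[1].astype(int); 
a=cv2.resize(im[max(v-70,0):v+80,u-60:u+60,::-1],None,fx=3.3,fy=3.3,interpolation=cv2.INTER_CUBIC)
b=cv2.resize(t[140:240,300:415,::-1],None,fx=3.5,fy=3.5,interpolation=cv2.INTER_CUBIC)
h=max(a.shape[0],b.shape[0]); pad=lambda x:cv2.copyMakeBorder(x,0,h-x.shape[0],0,0,cv2.BORDER_CONSTANT)
o=np.hstack([pad(a),pad(b)]);print(o.shape,u-60,max(v-70,0),a.shape); cv2.imwrite('pics/c3.png',o)
E
```

```text
[ 0.76174262 -0.02533129  0.21641565] [-0.38896552  0.42387756 -2.38637446]
[[323.45042489 292.81274865]
 [323.40605652 301.49908931]
 [321.74056243 348.18389305]]
(495, 798, 3) 263 231 (495, 396, 3)
```

View pics/c3.png

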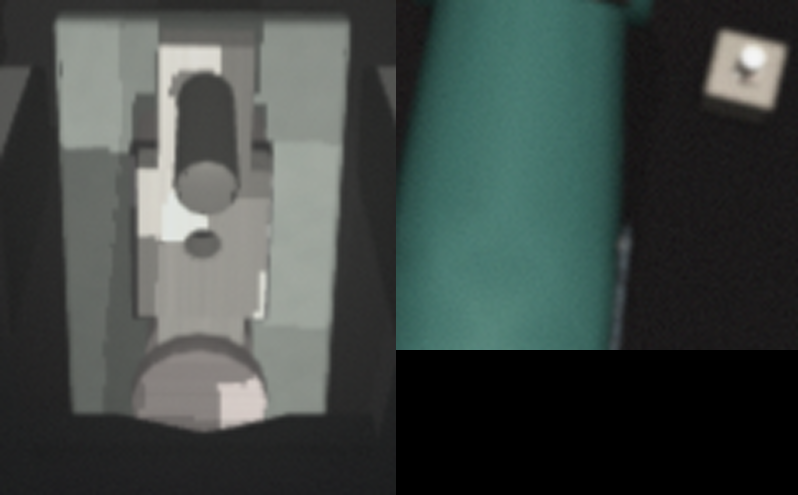

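Wrist view: arm hole at crop (202,243), foot edges symmetric about 201, hinge cap at 200, so the holes are aligned within about 0.5 mm. Now the pin.

```bash
python3 - <<'E'
from h import *
print('bhole',w('wrist',[202/3.3+263,243/3.3+231],.062))
plan(.645,-.177,.17,np.pi/2-.045)
E
```

```text
bhole [[ 0.62615459 -0.02248784  0.062     ]]
shift [-10.94  15.48   4.72] turn [-0.006 -0.    -3.122] j6 1.49 j1 -0.11 t 5.5
shift [-10.94  15.48   4.72] turn [-0.     0.004  0.02 ] j6 1.49 j1 -0.11 t 5.5
```

>>> step_arm(
  commands=[
    {"x":-2,"y":4,"z":0,"rx":0,"ry":0,"rz":0.02},
    {"x":-5,"y":8,"z":0,"rx":0,"ry":0,"rz":0.02},
    {"x":-8,"y":12,"z":2,"rx":0,"ry":0,"rz":0.02},
    {"x":-10.9,"y":15.5,"z":4.7,"rx":0,"ry":0,"rz":0.02},
    {"x":-10.9,"y":15.5,"z":4.7,"rx":0,"ry":0,"rz":0.02},
    {"x":-10.9,"y":15.5,"z":4.7,"rx":0,"ry":0,"rz":0.02},
    {"x":-10.9,"y":15.5,"z":4.7,"rx":0,"ry":0,"rz":0.02},
  ],
  hand=4,
)

```text
t: 6.2
tcp_pos: [0.6459, -0.1765, 0.1743]
ee_rot: [3.141, -0.07, 0.005]
force: [1.3, -0.3, -0.1]
opening: 0.04
gripper_force: 0.0
```

```bash
python3 - <<'E'
from h import *
s=get_state(); print(s['tcp_pos'],s['force'])
im=snap('wrist','w4.png'); t=snap('top','t2.png')
q=px('wrist',[[.6674,-.1772,.084]]);print(q)
u,v=q[0].astype(int)
a=cv2.resize(im[max(v-60,0):v+60,u-60:u+60,::-1],None,fx=3.3,fy=3.3,interpolation=cv2.INTER_CUBIC)
b=cv2.resize(t[140:240,300:415,::-1],None,fx=3.5,fy=3.5,interpolation=cv2.INTER_CUBIC)
h=max(a.shape[0],b.shape[0]); pad=lambda x:cv2.copyMakeBorder(x,0,h-x.shape[0],0,0,cv2.BORDER_CONSTANT)
o=np.hstack([pad(a),pad(b)]);print(o.shape,u-60,max(v-60,0),a.shape); cv2.imwrite('pics/c4.png',o)
E
```

```text
[ 0.64594424 -0.17654866  0.17427291] [ 1.25257328 -0.29206887 -0.12528073]
[[323.03189471 190.40351431]]
(396, 798, 3) 263 130 (396, 396, 3)
```

View pics/c4.png

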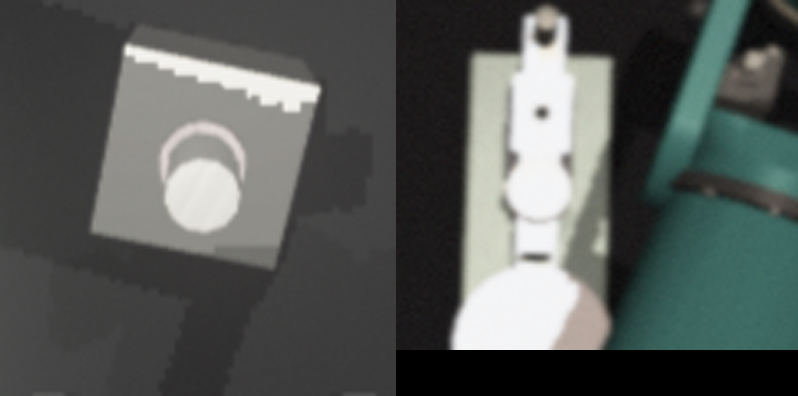

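```bash
python3 - <<'E'
from h import *
print('knob',w('wrist',[202.5/3.3+262.5,195.5/3.3+129.5],.084))
T=lambda u,v:[(u+.5)/3.5-.5+300,(v+.5)/3.5-.5+140]
for n,p,z in (('bh',(146,113),.062),('hinge',(142,187),.07),('handle',(150,17),.114)): print(n,w('top',T(*p),z))
k=w('wrist',[202.5/3.3+262.5,195.5/3.3+129.5],.084)[0]
plan((k[0]+.6674)/2,(k[1]-.1772)/2,.077,np.pi/2-.045)
E
```

```text
knob [[ 0.6686566  -0.17787676  0.084     ]]
bh [[ 0.63019794 -0.02164139  0.062     ]]
hinge [[ 0.57197133 -0.01834349  0.07      ]]
handle [[ 0.68880158 -0.02337123  0.114     ]]
shift [2.08 0.04 9.77] turn [ 6.00e-03  1.00e-03 -3.14e+00] j6 1.26 j1 -0.35 t 6.3
shift [2.08 0.04 9.77] turn [ 0.001 -0.004  0.002] j6 1.26 j1 -0.35 t 6.3
```

>>> step_arm(
  commands=[
    {"x":1,"y":0.05,"z":0,"rx":0,"ry":0,"rz":0},
    {"x":2.1,"y":0.05,"z":1,"rx":0,"ry":0,"rz":0},
    {"x":2.1,"y":0.05,"z":4,"rx":0,"ry":0,"rz":0},
    {"x":2.1,"y":0.05,"z":7,"rx":0,"ry":0,"rz":0},
    {"x":2.1,"y":0.05,"z":9,"rx":0,"ry":0,"rz":0},
    {"x":2.1,"y":0.05,"z":9.6,"rx":0,"ry":0,"rz":0},
    {"x":2.1,"y":0.05,"z":9.6,"rx":0,"ry":0,"rz":0},
    {"x":2.1,"y":0.05,"z":9.6,"rx":0,"ry":0,"rz":0},
  ],
  hand=3,
)

```text
t: 7.1
tcp_pos: [0.6676, -0.1788, 0.0775]
ee_rot: [3.14, -0.07, 0.003]
force: [0.7, 0.4, -0.0]
opening: 0.0302
gripper_force: 0.0
```

>>> step_arm(
  commands=[
    {"x":0,"y":0,"z":0,"rx":0,"ry":0,"rz":0},
    {"x":0,"y":0,"z":0,"rx":0,"ry":0,"rz":0},
    {"x":0,"y":0,"z":0,"rx":0,"ry":0,"rz":0},
    {"x":0,"y":0,"z":0,"rx":0,"ry":0,"rz":0},
    {"x":0,"y":0,"z":0,"rx":0,"ry":0,"rz":0},
  ],
  hand=1.4,
  grip_force=40,
)

```text
t: 7.6
tcp_pos: [0.6676, -0.179, 0.0786]
ee_rot: [3.14, -0.071, 0.007]
force: [0.8, 0.9, 5.8]
opening: 0.0167
gripper_force: 39.4
```

>>> step_arm(
  commands=[
    {"x":0,"y":0,"z":-1,"rx":0,"ry":0,"rz":0},
    {"x":0,"y":0,"z":-3,"rx":0,"ry":0,"rz":0},
    {"x":0,"y":0,"z":-6,"rx":0,"ry":0,"rz":0},
    {"x":0,"y":0,"z":-9,"rx":0,"ry":0,"rz":0},
    {"x":0,"y":0,"z":-10,"rx":0,"ry":0,"rz":0},
    {"x":0,"y":0,"z":-10,"rx":0,"ry":0,"rz":0},
  ],
)

```text
t: 8.2
tcp_pos: [0.6669, -0.179, 0.1785]
ee_rot: [3.14, -0.071, 0.005]
force: [0.1, 0.5, 0.1]
opening: 0.0169
gripper_force: 39.2
```

```bash
python3 - <<'E'
from h import *
s=get_state(); print(s['tcp_pos'],s['force'],s['opening'])
M=R.from_rotvec(s['ee_rot']).as_matrix()
im=snap('wrist','w5.png')
for d in (.007,-.071): print(px('wrist',s['tcp_pos']+M@[0,0,-d]))
cv2.imwrite('pics/w5c.png',cv2.resize(im[170:320,230:420,::-1],None,fx=3.5,fy=3.5,interpolation=cv2.INTER_CUBIC))
plan(.630,-.0216,s['tcp_pos'][2],np.pi/2-.045)
E
```

```text
[ 0.66694332 -0.17902789  0.17853795] [0.09706227 0.46237075 0.05713566] 0.016884824387657822
[[322.52550799 294.13339351]]
[[323.28815968 225.6954024 ]]
shift [ -4.32 -15.53  -0.24] turn [ 0.    -0.     3.141] j6 1.27 j1 -0.34 t 8.2
shift [ -4.32 -15.53  -0.24] turn [ 0.  0. -0.] j6 1.27 j1 -0.34 t 8.2
```

View pics/w5c.png

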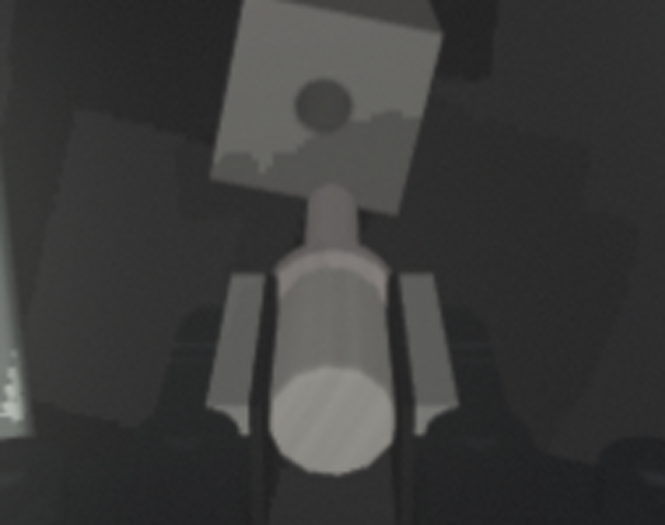

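Wrist view: the pin hangs upright in the jaws, knob top at crop (332,420), shank straight up to (331,190). I move it over the hole.

>>> step_arm(
  commands=[
    {"x":0,"y":0,"z":-2,"rx":0,"ry":0,"rz":0},
    {"x":-1,"y":-4,"z":-2,"rx":0,"ry":0,"rz":0},
    {"x":-2,"y":-8,"z":-2,"rx":0,"ry":0,"rz":0},
    {"x":-3.5,"y":-12,"z":-2,"rx":0,"ry":0,"rz":0},
    {"x":-4.24,"y":-15.5,"z":-2,"rx":0,"ry":0,"rz":0},
    {"x":-4.24,"y":-15.5,"z":-0.5,"rx":0,"ry":0,"rz":0},
    {"x":-4.24,"y":-15.5,"z":1.5,"rx":0,"ry":0,"rz":0},
    {"x":-4.24,"y":-15.5,"z":3,"rx":0,"ry":0,"rz":0},
    {"x":-4.24,"y":-15.5,"z":3,"rx":0,"ry":0,"rz":0},
    {"x":-4.24,"y":-15.5,"z":3,"rx":0,"ry":0,"rz":0},
  ],
)

```text
t: 9.25
tcp_pos: [0.6304, -0.0225, 0.1447]
ee_rot: [-3.141, 0.072, 0.005]
force: [0.6, 1.3, 0.5]
opening: 0.0168
gripper_force: 39.3
```

```bash
python3 - <<'E'
from h import *
s=get_state(); print(s['tcp_pos'],s['force'],s['opening'])
im=snap('wrist','w6.png')
cv2.imwrite('pics/w6c.png',cv2.resize(im[170:350,230:420,::-1],None,fx=3.3,fy=3.3,interpolation=cv2.INTER_CUBIC))
plan(.6308,-.022,.138,np.pi/2-.045)
E
```

```text
[ 0.63043127 -0.02252466  0.14473357] [0.63790814 1.3346935  0.5228979 ] 0.01678636878880703
shift [-0.04 -0.06  0.81] turn [0.    0.    3.141] j6 1.49 j1 -0.13 t 9.3
shift [-0.04 -0.06  0.81] turn [-0.     0.    -0.001] j6 1.49 j1 -0.13 t 9.3
```

View pics/w6c.png

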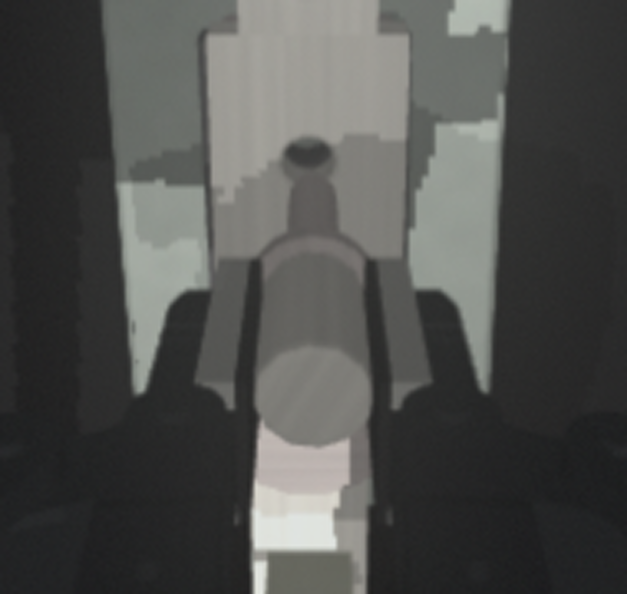

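```bash
python3 - <<'E'
from h import *
a=np.linspace(0,2*np.pi,73); C=np.c_[np.cos(a),np.sin(a),0*a]
f=lambda P:(px('wrist',P)-[229.5,169.5])*3.3
for n,c,r in (('hole',[.6308,-.0215,.062],.006),('tip3',[.6304,-.0225,.0721],.003),('tip5',[.6304,-.0225,.0781],.005),('knob',[.6304,-.0225,.150],.009)):
    q=f(np.array(c)+r*C); print(n,q.min(0).round(),q.max(0).round(),q.mean(0).round())
E
```

```text
hole [277. 140.] [330. 189.] [304. 164.]
tip3 [294. 170.] [322. 196.] [308. 183.]
tip5 [284. 172.] [331. 216.] [308. 194.]
knob [242. 342.] [368. 449.] [305. 395.]
```

Wrist view: hole mouth at columns 283–334 with its top edge at 138, tip at column 312 with its far edge at 170. The pin needs about +0.07 cm in x and −0.1 cm in tool y.

>>> step_arm(
  commands=[
    {"x":0.07,"y":-0.1,"z":0,"rx":0,"ry":0,"rz":0},
    {"x":0.07,"y":-0.1,"z":0.5,"rx":0,"ry":0,"rz":0},
    {"x":0.07,"y":-0.1,"z":1.0,"rx":0,"ry":0,"rz":0},
    {"x":0.07,"y":-0.1,"z":1.4,"rx":0,"ry":0,"rz":0},
    {"x":0.07,"y":-0.1,"z":1.8,"rx":0,"ry":0,"rz":0},
    {"x":0.07,"y":-0.1,"z":2.1,"rx":0,"ry":0,"rz":0},
    {"x":0.07,"y":-0.1,"z":2.1,"rx":0,"ry":0,"rz":0},
  ],
)

```text
t: 10.0
tcp_pos: [0.6313, -0.0209, 0.1244]
ee_rot: [-3.141, 0.071, 0.002]
force: [-0.5, 0.5, -0.6]
opening: 0.0167
gripper_force: 39.3
```

>>> step_arm(
  commands=[
    {"x":0,"y":0.03,"z":0.4,"rx":0,"ry":0,"rz":0},
    {"x":0,"y":0.03,"z":0.8,"rx":0,"ry":0,"rz":0},
    {"x":0,"y":0.03,"z":1.2,"rx":0,"ry":0,"rz":0},
    {"x":0,"y":0.03,"z":1.6,"rx":0,"ry":0,"rz":0},
    {"x":0,"y":0.03,"z":1.6,"rx":0,"ry":0,"rz":0},
  ],
)

```text
t: 10.5
tcp_pos: [0.6312, -0.0212, 0.1082]
ee_rot: [-3.141, 0.071, 0.003]
force: [-0.5, -0.7, -0.9]
opening: 0.0165
gripper_force: 39.3
```

>>> step_arm(
  commands=[
    {"x":0,"y":0,"z":0.4,"rx":0,"ry":0,"rz":0},
    {"x":0,"y":0,"z":0.8,"rx":0,"ry":0,"rz":0},
    {"x":0,"y":0,"z":1.2,"rx":0,"ry":0,"rz":0},
    {"x":0,"y":0,"z":1.5,"rx":0,"ry":0,"rz":0},
    {"x":0,"y":0,"z":1.7,"rx":0,"ry":0,"rz":0},
    {"x":0,"y":0,"z":1.85,"rx":0,"ry":0,"rz":0},
    {"x":0,"y":0,"z":1.85,"rx":0,"ry":0,"rz":0},
  ],
)

```text
t: 11.2
tcp_pos: [0.6318, -0.0213, 0.0909]
ee_rot: [-3.141, 0.071, -0.0]
force: [-0.4, -0.2, -0.7]
opening: 0.0169
gripper_force: 39.6
```

>>> step_arm(
  commands=[
    {"x":0,"y":0,"z":0.1,"rx":0,"ry":0,"rz":0},
    {"x":0,"y":0,"z":0.2,"rx":0,"ry":0,"rz":0},
    {"x":0,"y":0,"z":0.25,"rx":0,"ry":0,"rz":0},
    {"x":0,"y":0,"z":0.25,"rx":0,"ry":0,"rz":0},
  ],
)

```text
t: 11.6
tcp_pos: [0.632, -0.0213, 0.0905]
ee_rot: [3.141, -0.071, 0.002]
force: [-3.3, 0.9, 6.6]
opening: 0.0165
gripper_force: 40.0
```

The collar seats at the predicted height, with 6.6 N reaction. I relax, release and back off.

>>> step_arm(
  commands=[
    {"x":0,"y":0,"z":-0.2,"rx":0,"ry":0,"rz":0},
    {"x":0,"y":0,"z":-0.2,"rx":0,"ry":0,"rz":0},
    {"x":0,"y":0,"z":-0.2,"rx":0,"ry":0,"rz":0},
    {"x":0,"y":0,"z":-0.2,"rx":0,"ry":0,"rz":0},
    {"x":0,"y":0,"z":-3,"rx":0,"ry":0,"rz":0},
    {"x":0,"y":0,"z":-6,"rx":0,"ry":0,"rz":0},
    {"x":0,"y":0,"z":-10,"rx":0,"ry":0,"rz":0},
    {"x":0,"y":3,"z":-13,"rx":0,"ry":0,"rz":0},
    {"x":-3,"y":7,"z":-13,"rx":0,"ry":0,"rz":0},
    {"x":-6,"y":11,"z":-13,"rx":0,"ry":0,"rz":0},
  ],
  hand=3,
)

```text
t: 12.6
tcp_pos: [0.5671, -0.1294, 0.2197]
ee_rot: [3.14, -0.068, 0.005]
force: [0.2, -0.2, -0.2]
opening: 0.0305
gripper_force: 0.0
```

```bash
python3 - <<'E'
from h import *
s=get_state(); print(s['tcp_pos'])
plan(.38,-.225,.20,np.pi/2-.045)
plan(.38,-.225,.20,-.5)
E
```

```text
[ 0.56709235 -0.1294156   0.21972407]
shift [-18.28  10.36   1.93] turn [ 5.00e-03  2.00e-03 -3.14e+00] j6 1.29 j1 -0.32 t 12.6
shift [-18.28  10.36   1.93] turn [ 0.001 -0.003  0.002] j6 1.29 j1 -0.32 t 12.6
shift [-18.28  10.36   1.93] turn [ 0.003 -0.002 -1.114] j6 1.29 j1 -0.32 t 12.6
shift [-18.28  10.36   1.93] turn [-2.000e-03 -3.000e-03  2.027e+00] j6 1.29 j1 -0.32 t 12.6
```

>>> step_arm(
  commands=[
    {"x":-4,"y":3,"z":0,"rx":0,"ry":0,"rz":0},
    {"x":-8,"y":6,"z":0,"rx":0,"ry":0,"rz":0},
    {"x":-12,"y":8.5,"z":1,"rx":0,"ry":0,"rz":0},
    {"x":-16,"y":10.4,"z":2,"rx":0,"ry":0,"rz":0},
    {"x":-18.3,"y":10.4,"z":2,"rx":0,"ry":0,"rz":0},
    {"x":-18.3,"y":10.4,"z":2,"rx":0,"ry":0,"rz":0},
    {"x":-18.3,"y":10.4,"z":2,"rx":0,"ry":0,"rz":0},
  ],
  hand=5,
)

```text
t: 13.3
tcp_pos: [0.3795, -0.2242, 0.1986]
ee_rot: [3.14, -0.072, 0.002]
force: [0.9, 0.3, -0.2]
opening: 0.0503
gripper_force: 0.0
```

```bash
python3 - <<'E'
from h import *
s=get_state(); print(s['tcp_pos'],s['ee_rot'])
im=snap('wrist','w7.png'); t=snap('top','t3.png')
print(px('wrist',[[.4177,-.2258,.02],[.417,-.379,.027],[.494,-.302,.05]]))
o=cv2.resize(im[:,:,::-1],(500,312)); b=cv2.resize(t[130:280,290:500,::-1],None,fx=1.4*1,fy=1.4)
h=312; cv2.imwrite('pics/c7.png',np.hstack([o,cv2.copyMakeBorder(b,0,h-b.shape[0],0,0,cv2.BORDER_CONSTANT)]))
E
```

```text
[ 0.37948719 -0.2242486   0.1985967 ] [ 3.14037320e+00 -7.22799733e-02  2.34716054e-03]
[[323.28786319 149.60852416]
 [477.94717245 144.9603746 ]
 [409.97595368  59.92402451]]
```

View pics/c7.png

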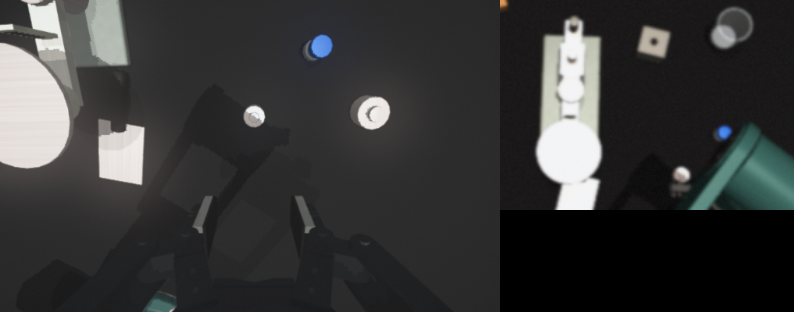

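Wrist view: small weight at full-frame (326,149), big one at (478,143), both where expected. In the top view the pin is home. I go for the small weight.

```bash
python3 - <<'E'
from h import *
plan(.4177,-.226,.0235,np.pi/2-.045)
E
```

```text
shift [ 3.73  0.02 17.51] turn [ 2.000e-03  0.000e+00 -3.141e+00] j6 0.95 j1 -0.66 t 13.4
shift [ 3.73  0.02 17.51] turn [ 0.    -0.001  0.001] j6 0.95 j1 -0.66 t 13.4
```

>>> step_arm(
  commands=[
    {"x":1.5,"y":0,"z":2,"rx":0,"ry":0,"rz":0},
    {"x":3.7,"y":0,"z":5,"rx":0,"ry":0,"rz":0},
    {"x":3.7,"y":0,"z":9,"rx":0,"ry":0,"rz":0},
    {"x":3.7,"y":0,"z":12,"rx":0,"ry":0,"rz":0},
    {"x":3.7,"y":0,"z":14.5,"rx":0,"ry":0,"rz":0},
    {"x":3.7,"y":0,"z":16.5,"rx":0,"ry":0,"rz":0},
    {"x":3.7,"y":0,"z":17.3,"rx":0,"ry":0,"rz":0},
    {"x":3.7,"y":0,"z":17.3,"rx":0,"ry":0,"rz":0},
    {"x":3.7,"y":0,"z":17.3,"rx":0,"ry":0,"rz":0},
  ],
  hand=4.2,
)

```text
t: 14.3
tcp_pos: [0.4174, -0.226, 0.0262]
ee_rot: [3.14, -0.07, 0.002]
force: [0.0, 0.0, 0.2]
opening: 0.0422
gripper_force: 0.0
```

>>> step_arm(
  commands=[
    {"x":0,"y":0,"z":0,"rx":0,"ry":0,"rz":0},
    {"x":0,"y":0,"z":0,"rx":0,"ry":0,"rz":0},
    {"x":0,"y":0,"z":0,"rx":0,"ry":0,"rz":0},
    {"x":0,"y":0,"z":0,"rx":0,"ry":0,"rz":0},
    {"x":0,"y":0,"z":0,"rx":0,"ry":0,"rz":0},
  ],
  hand=2,
  grip_force=30,
)

```text
t: 14.8
tcp_pos: [0.4175, -0.2265, 0.027]
ee_rot: [3.139, -0.071, 0.005]
force: [0.6, 0.1, 4.8]
opening: 0.0267
gripper_force: 29.9
```

>>> step_arm(
  commands=[
    {"x":0,"y":0,"z":-1,"rx":0,"ry":0,"rz":0},
    {"x":0,"y":0,"z":-4,"rx":0,"ry":0,"rz":0},
    {"x":0,"y":0,"z":-8,"rx":0,"ry":0,"rz":0},
    {"x":0,"y":0,"z":-12,"rx":0,"ry":0,"rz":0},
    {"x":0,"y":-1,"z":-16,"rx":0,"ry":0,"rz":0},
    {"x":0,"y":-4,"z":-17,"rx":0,"ry":0,"rz":0},
    {"x":0.5,"y":-8,"z":-17,"rx":0,"ry":0,"rz":0},
    {"x":1,"y":-12,"z":-17,"rx":0,"ry":0,"rz":0},
    {"x":1.5,"y":-15,"z":-17,"rx":0,"ry":0,"rz":0},
    {"x":1.5,"y":-17,"z":-17,"rx":0,"ry":0,"rz":0},
  ],
)

```text
t: 15.8
tcp_pos: [0.4384, -0.0545, 0.1952]
ee_rot: [-3.14, 0.068, 0.002]
force: [0.4, 0.3, -0.4]
opening: 0.0265
gripper_force: 29.8
```

```bash
python3 - <<'E'
from h import *
plan(.4517,-.0128,.149,np.pi/2-.045)
s=get_state();print(s['tcp_pos'],s['opening'])
E
```

```text
shift [ 1.15 -4.22  4.62] turn [-2.00e-03 -1.00e-03 -3.14e+00] j6 1.36 j1 -0.25 t 15.8
shift [ 1.15 -4.22  4.62] turn [-0.001  0.001  0.002] j6 1.36 j1 -0.25 t 15.8
[ 0.43840827 -0.05447915  0.19518078] 0.026540614670075027
```

>>> step_arm(
  commands=[
    {"x":0.6,"y":-2,"z":0,"rx":0,"ry":0,"rz":0},
    {"x":1.15,"y":-4.1,"z":0,"rx":0,"ry":0,"rz":0},
    {"x":1.15,"y":-4.1,"z":1,"rx":0,"ry":0,"rz":0},
    {"x":1.15,"y":-4.1,"z":2,"rx":0,"ry":0,"rz":0},
    {"x":1.15,"y":-4.1,"z":2.5,"rx":0,"ry":0,"rz":0},
    {"x":1.15,"y":-4.1,"z":2.5,"rx":0,"ry":0,"rz":0},
    {"x":1.15,"y":-4.1,"z":2.5,"rx":0,"ry":0,"rz":0},
  ],
)

```text
t: 16.5
tcp_pos: [0.452, -0.0168, 0.17]
ee_rot: [-3.141, 0.073, 0.001]
force: [-0.1, -0.4, -1.1]
opening: 0.0266
gripper_force: 29.8
```

```bash
python3 - <<'E'
from h import *
plan(.4517,-.0128,.149,np.pi/2-.045)
im=snap('wrist','w8.png'); t=snap('side','s8.png')
b=cv2.resize(t[130:280,250:420,::-1],None,fx=2.08,fy=2.08)
o=cv2.resize(im[150:400,210:440,::-1],None,fx=1.6,fy=1.6)
h=max(o.shape[0],b.shape[0]);p=lambda x:cv2.copyMakeBorder(x,0,h-x.shape[0],0,0,cv2.BORDER_CONSTANT)
cv2.imwrite('pics/c8.png',np.hstack([p(o),p(b)]))
E
```

```text
shift [-0.04 -0.4   2.1 ] turn [ 1.00e-03 -0.00e+00  3.14e+00] j6 1.45 j1 -0.16 t 16.5
shift [-0.04 -0.4   2.1 ] turn [ 0.     0.001 -0.001] j6 1.45 j1 -0.16 t 16.5
```

View pics/c8.png

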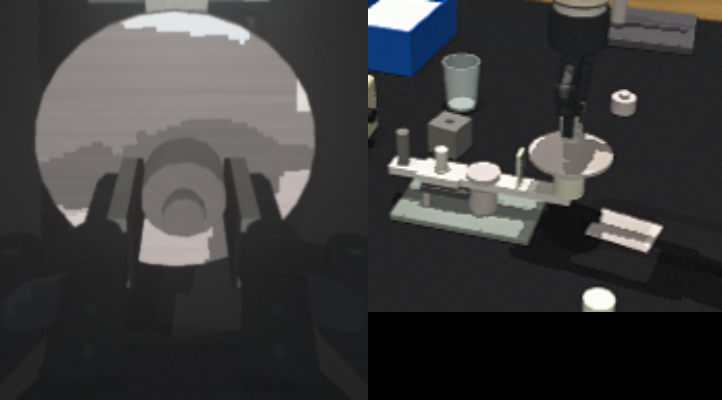

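The small weight hangs about 4 mm right of the pan's middle (184 vs 175), matching the computed shift. I lower it and release.

>>> step_arm(
  commands=[
    {"x":0,"y":-0.4,"z":0,"rx":0,"ry":0,"rz":0},
    {"x":0,"y":-0.4,"z":0.6,"rx":0,"ry":0,"rz":0},
    {"x":0,"y":-0.4,"z":1.1,"rx":0,"ry":0,"rz":0},
    {"x":0,"y":-0.4,"z":1.5,"rx":0,"ry":0,"rz":0},
    {"x":0,"y":-0.4,"z":1.8,"rx":0,"ry":0,"rz":0},
    {"x":0,"y":-0.4,"z":2.0,"rx":0,"ry":0,"rz":0},
    {"x":0,"y":-0.4,"z":2.1,"rx":0,"ry":0,"rz":0},
    {"x":0,"y":-0.4,"z":2.1,"rx":0,"ry":0,"rz":0},
    {"x":0,"y":-0.4,"z":2.1,"rx":0,"ry":0,"rz":0},
  ],
)

```text
t: 17.5
tcp_pos: [0.4526, -0.0122, 0.1495]
ee_rot: [-3.141, 0.071, -0.001]
force: [-0.6, -0.2, -0.3]
opening: 0.0262
gripper_force: 29.8
```

>>> step_arm(
  commands=[
    {"x":0,"y":0,"z":0,"rx":0,"ry":0,"rz":0},
    {"x":0,"y":0,"z":0,"rx":0,"ry":0,"rz":0},
    {"x":0,"y":0,"z":0,"rx":0,"ry":0,"rz":0},
    {"x":0,"y":0,"z":0,"rx":0,"ry":0,"rz":0},
    {"x":0,"y":0,"z":-1.5,"rx":0,"ry":0,"rz":0},
    {"x":0,"y":0,"z":-4,"rx":0,"ry":0,"rz":0},
    {"x":0,"y":0,"z":-7,"rx":0,"ry":0,"rz":0},
    {"x":0,"y":0,"z":-7,"rx":0,"ry":0,"rz":0},
    {"x":0,"y":0,"z":-7,"rx":0,"ry":0,"rz":0},
  ],
  hand=4.4,
)

```text
t: 18.4
tcp_pos: [0.4528, -0.0122, 0.22]
ee_rot: [3.141, -0.071, 0.003]
force: [0.2, 0.3, 0.5]
opening: 0.0441
gripper_force: 0.0
```

>>> step_arm(
  commands=[
    {"x":0,"y":0,"z":0,"rx":0,"ry":0,"rz":0},
    {"x":0,"y":0,"z":0,"rx":0,"ry":0,"rz":0},
    {"x":0,"y":0,"z":0,"rx":0,"ry":0,"rz":0},
    {"x":0,"y":0,"z":0,"rx":0,"ry":0,"rz":0},
    {"x":0,"y":0,"z":0,"rx":0,"ry":0,"rz":0},
    {"x":0,"y":0,"z":0,"rx":0,"ry":0,"rz":0},
    {"x":0,"y":0,"z":0,"rx":0,"ry":0,"rz":0},
    {"x":0,"y":0,"z":0,"rx":0,"ry":0,"rz":0},
  ],
)

```text
t: 19.2
tcp_pos: [0.4525, -0.0122, 0.2194]
ee_rot: [-3.141, 0.071, -0.0]
force: [-0.2, -0.1, 0.7]
opening: 0.0441
gripper_force: 0.0
```

```bash
python3 - <<'E'
from h import *
s=get_state(); print(s['tcp_pos'])
im=snap('wrist','w9.png'); t=snap('side','s9.png')
b=cv2.resize(t[130:280,250:420,::-1],None,fx=2.08,fy=2.08)
o=cv2.resize(im[150:400,210:440,::-1],None,fx=1.6,fy=1.6)
h=max(o.shape[0],b.shape[0]);p=lambda x:cv2.copyMakeBorder(x,0,h-x.shape[0],0,0,cv2.BORDER_CONSTANT)
cv2.imwrite('pics/c9.png',np.hstack([p(o),p(b)]))
plan(.4526,-.0122,.1475,np.pi/2-.045)
E
```

```text
[ 0.45246239 -0.01216129  0.21935155]
shift [0.01 0.   7.19] turn [-0.     0.     3.141] j6 1.46 j1 -0.15 t 19.3
shift [0.01 0.   7.19] turn [-0. -0. -0.] j6 1.46 j1 -0.15 t 19.3
```

View pics/c9.png

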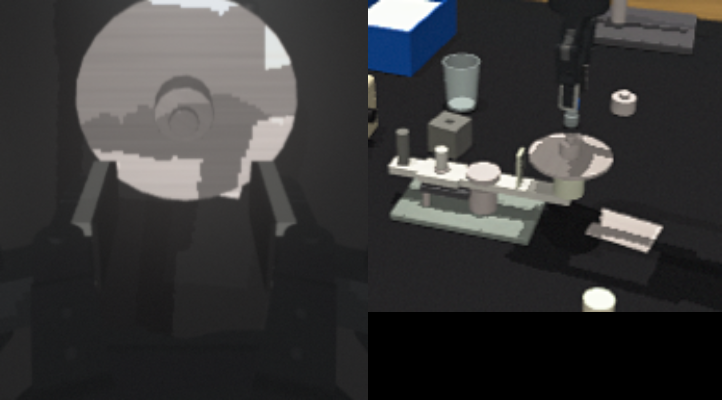

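Wrist view: weight at (184,105) on the pan centred at about (186,97), so it stands upright near the middle, and it has settled for over a second. I pick it up and take it to the tray.

>>> step_arm(
  commands=[
    {"x":0,"y":0,"z":3,"rx":0,"ry":0,"rz":0},
    {"x":0,"y":0,"z":5,"rx":0,"ry":0,"rz":0},
    {"x":0,"y":0,"z":6.5,"rx":0,"ry":0,"rz":0},
    {"x":0,"y":0,"z":7.1,"rx":0,"ry":0,"rz":0},
    {"x":0,"y":0,"z":7.1,"rx":0,"ry":0,"rz":0},
  ],
)

```text
t: 19.8
tcp_pos: [0.4519, -0.0121, 0.1475]
ee_rot: [-3.14, 0.071, 0.003]
force: [-0.5, -0.3, 0.0]
opening: 0.0441
gripper_force: 0.0
```

>>> step_arm(
  commands=[
    {"x":0,"y":0,"z":0,"rx":0,"ry":0,"rz":0},
    {"x":0,"y":0,"z":0,"rx":0,"ry":0,"rz":0},
    {"x":0,"y":0,"z":0,"rx":0,"ry":0,"rz":0},
    {"x":0,"y":0,"z":0,"rx":0,"ry":0,"rz":0},
    {"x":0,"y":0,"z":0,"rx":0,"ry":0,"rz":0},
    {"x":0,"y":0,"z":-1,"rx":0,"ry":0,"rz":0},
    {"x":0,"y":0,"z":-4,"rx":0,"ry":0,"rz":0},
    {"x":0,"y":0,"z":-8,"rx":0,"ry":0,"rz":0},
    {"x":0,"y":0,"z":-8,"rx":0,"ry":0,"rz":0},
  ],
  hand=2,
)

```text
t: 20.7
tcp_pos: [0.4552, -0.0126, 0.2352]
ee_rot: [3.139, -0.071, 0.019]
force: [0.3, 0.6, -0.8]
opening: 0.0261
gripper_force: 29.7
```

```bash
python3 - <<'E'
from h import *
plan(.58,.334,.20,np.pi/2-.1)
E
```

```text
shift [ 10.86 -35.19   3.61] turn [ 1.900e-02  1.000e-03 -3.087e+00] j6 1.46 j1 -0.15 t 20.7
shift [ 10.86 -35.19   3.61] turn [ 0.001 -0.012  0.055] j6 1.46 j1 -0.15 t 20.7
```

>>> step_arm(
  commands=[
    {"x":1,"y":-4,"z":0,"rx":0,"ry":0,"rz":0},
    {"x":2,"y":-8,"z":0,"rx":0,"ry":0,"rz":0},
    {"x":3.3,"y":-12,"z":0,"rx":0,"ry":0,"rz":0.02},
    {"x":4.6,"y":-16,"z":0,"rx":0,"ry":0,"rz":0.03},
    {"x":6,"y":-20,"z":0,"rx":0,"ry":0,"rz":0.05},
    {"x":7.3,"y":-24,"z":0,"rx":0,"ry":0,"rz":0.05},
    {"x":8.6,"y":-28,"z":0,"rx":0,"ry":0,"rz":0.05},
    {"x":10,"y":-32,"z":1,"rx":0,"ry":0,"rz":0.05},
    {"x":10.9,"y":-35.2,"z":3,"rx":0,"ry":0,"rz":0.05},
    {"x":10.9,"y":-35.2,"z":5,"rx":0,"ry":0,"rz":0.05},
  ],
)

```text
t: 21.7
tcp_pos: [0.5773, 0.3388, 0.1763]
ee_rot: [-3.137, 0.143, 0.001]
force: [0.6, -1.0, -0.7]
opening: 0.0263
gripper_force: 29.9
```

>>> step_arm(
  commands=[
    {"x":0,"y":0,"z":0,"rx":0,"ry":0,"rz":0},
    {"x":0,"y":0,"z":0,"rx":0,"ry":0,"rz":0},
    {"x":0,"y":0,"z":0,"rx":0,"ry":0,"rz":0},
    {"x":0,"y":0,"z":0,"rx":0,"ry":0,"rz":0},
  ],
)

```text
t: 22.1
tcp_pos: [0.5779, 0.3341, 0.1807]
ee_rot: [-3.136, 0.151, -0.005]
force: [0.3, 0.2, -1.7]
opening: 0.0267
gripper_force: 29.9
```

```bash
python3 - <<'E'
from h import *
plan(.58,.334,.033,np.pi/2-.1)
s=get_state();print(s['tcp_pos'],s['opening'])
E
```

```text
shift [ 0.16  0.02 14.77] turn [ 5.000e-03 -3.000e-03 -3.138e+00] j6 2.11 j1 0.44 t 22.1
shift [ 0.16  0.02 14.77] turn [-0.002 -0.003  0.004] j6 2.11 j1 0.44 t 22.1
[0.57794669 0.33410512 0.18066013] 0.026713802537804893
```

>>> step_arm(
  commands=[
    {"x":0.1,"y":0,"z":3,"rx":0,"ry":0,"rz":0},
    {"x":0.1,"y":0,"z":7,"rx":0,"ry":0,"rz":0},
    {"x":0.1,"y":0,"z":11,"rx":0,"ry":0,"rz":0},
    {"x":0.1,"y":0,"z":13,"rx":0,"ry":0,"rz":0},
    {"x":0.1,"y":0,"z":14,"rx":0,"ry":0,"rz":0},
    {"x":0.1,"y":0,"z":14.6,"rx":0,"ry":0,"rz":0},
    {"x":0.1,"y":0,"z":14.8,"rx":0,"ry":0,"rz":0},
    {"x":0.1,"y":0,"z":14.8,"rx":0,"ry":0,"rz":0},
    {"x":0.1,"y":0,"z":14.8,"rx":0,"ry":0,"rz":0},
  ],
)

```text
t: 23.0
tcp_pos: [0.5793, 0.335, 0.0323]
ee_rot: [-3.136, 0.149, -0.005]
force: [0.6, 0.4, -1.2]
opening: 0.0266
gripper_force: 30.0
```

>>> step_arm(
  commands=[
    {"x":0,"y":0,"z":0.1,"rx":0,"ry":0,"rz":0},
    {"x":0,"y":0,"z":0.2,"rx":0,"ry":0,"rz":0},
    {"x":0,"y":0,"z":0.2,"rx":0,"ry":0,"rz":0},
  ],
)

```text
t: 23.3
tcp_pos: [0.5793, 0.335, 0.0317]
ee_rot: [-3.136, 0.149, -0.005]
force: [-2.1, -1.3, 6.8]
opening: 0.0263
gripper_force: 30.6
```

Touched down. I release, retreat, and move to view the big weight.

>>> step_arm(
  commands=[
    {"x":0,"y":0,"z":-0.05,"rx":0,"ry":0,"rz":0},
    {"x":0,"y":0,"z":-0.05,"rx":0,"ry":0,"rz":0},
    {"x":0,"y":0,"z":-0.05,"rx":0,"ry":0,"rz":0},
    {"x":0,"y":0,"z":-0.05,"rx":0,"ry":0,"rz":0},
    {"x":0,"y":0,"z":-2,"rx":0,"ry":0,"rz":0},
    {"x":0,"y":0,"z":-6,"rx":0,"ry":0,"rz":0},
    {"x":0,"y":0,"z":-10,"rx":0,"ry":0,"rz":0},
    {"x":0,"y":0,"z":-14,"rx":0,"ry":0,"rz":0},
    {"x":0,"y":0,"z":-18,"rx":0,"ry":0,"rz":0},
    {"x":0,"y":0,"z":-20,"rx":0,"ry":0,"rz":0},
  ],
  hand=4.4,
)

```text
t: 24.3
tcp_pos: [0.5793, 0.335, 0.2336]
ee_rot: [-3.135, 0.149, -0.01]
force: [0.2, 0.4, 0.5]
opening: 0.0443
gripper_force: 0.0
```

```bash
python3 - <<'E'
from h import *
plan(.38,-.37,.22,np.pi/2-.045)
E
```

```text
shift [-13.15  72.08   1.  ] turn [-0.01   0.006  3.091] j6 2.11 j1 0.44 t 24.3
shift [-13.15  72.08   1.  ] turn [-0.004 -0.006 -0.05 ] j6 2.11 j1 0.44 t 24.3
```

>>> step_arm(
  commands=[
    {"x":-0.9,"y":4.5,"z":0,"rx":0,"ry":0,"rz":0},
    {"x":-1.8,"y":9,"z":0,"rx":0,"ry":0,"rz":0},
    {"x":-2.6,"y":13.5,"z":0,"rx":0,"ry":0,"rz":0},
    {"x":-3.4,"y":18,"z":0,"rx":0,"ry":0,"rz":-0.02},
    {"x":-4.2,"y":22.5,"z":0,"rx":0,"ry":0,"rz":-0.03},
    {"x":-5,"y":27,"z":0,"rx":0,"ry":0,"rz":-0.05},
    {"x":-5.8,"y":31.5,"z":0,"rx":0,"ry":0,"rz":-0.05},
    {"x":-6.6,"y":36,"z":0,"rx":0,"ry":0,"rz":-0.05},
    {"x":-7.4,"y":40.5,"z":0,"rx":0,"ry":0,"rz":-0.05},
    {"x":-8.2,"y":45,"z":0,"rx":0,"ry":0,"rz":-0.05},
  ],
)

```text
t: 25.3
tcp_pos: [0.453, -0.1073, 0.2283]
ee_rot: [3.141, -0.071, 0.001]
force: [1.1, 0.3, 0.3]
opening: 0.0439
gripper_force: 0.0
```

>>> step_arm(
  commands=[
    {"x":-1,"y":4.5,"z":0,"rx":0,"ry":0,"rz":0},
    {"x":-2,"y":9,"z":0,"rx":0,"ry":0,"rz":0},
    {"x":-2.8,"y":13.5,"z":0,"rx":0,"ry":0,"rz":0},
    {"x":-3.6,"y":18,"z":0,"rx":0,"ry":0,"rz":0},
    {"x":-4.2,"y":22.5,"z":0,"rx":0,"ry":0,"rz":0},
    {"x":-4.8,"y":27,"z":0,"rx":0,"ry":0,"rz":0},
    {"x":-4.8,"y":27,"z":0,"rx":0,"ry":0,"rz":0},
    {"x":-4.8,"y":27,"z":0,"rx":0,"ry":0,"rz":0},
  ],
  hand=6,
)

```text
t: 26.1
tcp_pos: [0.3932, -0.3738, 0.2276]
ee_rot: [-3.139, 0.074, 0.001]
force: [0.2, 0.5, 0.6]
opening: 0.0597
gripper_force: 0.0
```

```bash
python3 - <<'E'
from h import *
s=get_state(); print(s['tcp_pos'],s['ee_rot'])
im=snap('wrist','w10.png'); t=snap('top','t10.png')
print(px('wrist',[[.417,-.379,.027],[.494,-.302,.05]])/1.28)
o=cv2.resize(im[:,:,::-1],(500,312)); b=cv2.resize(t[130:280,160:370,::-1],None,fx=1.4,fy=1.4)
cv2.imwrite('pics/c10.png',np.hstack([o,cv2.copyMakeBorder(b,0,312-b.shape[0],0,0,cv2.BORDER_CONSTANT)]))
E
```

```text
[ 0.39318088 -0.37381801  0.22758989] [-3.13905111e+00  7.42910971e-02  9.85488865e-04]
[[256.74615812 124.37719247]
 [191.05516304  67.99045921]]
```

View pics/c10.png

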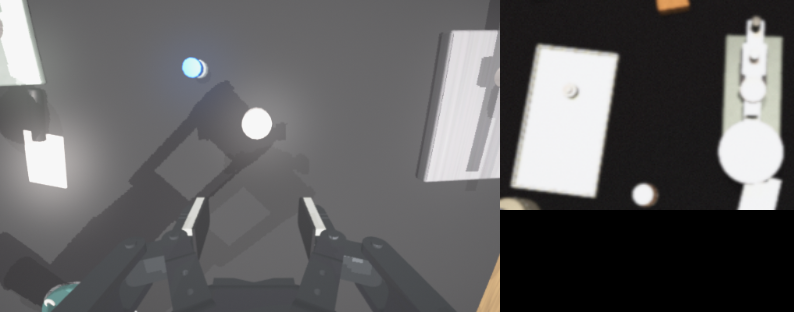

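Wrist view: big weight at (257,124), exactly as predicted, and the vial is undisturbed. The top view shows the small weight standing in the tray. I descend on the big one.

```bash
python3 - <<'E'
from h import *
plan(.417,-.3797,.028,np.pi/2-.045)
E
```

```text
shift [ 2.34  0.65 20.01] turn [-0.000e+00 -1.000e-03 -3.141e+00] j6 0.75 j1 -0.86 t 26.2
shift [ 2.34  0.65 20.01] turn [-0.001  0.     0.001] j6 0.75 j1 -0.86 t 26.2
```

>>> step_arm(
  commands=[
    {"x":1.2,"y":0.6,"z":3,"rx":0,"ry":0,"rz":0},
    {"x":2.3,"y":0.65,"z":7,"rx":0,"ry":0,"rz":0},
    {"x":2.3,"y":0.65,"z":11,"rx":0,"ry":0,"rz":0},
    {"x":2.3,"y":0.65,"z":14.5,"rx":0,"ry":0,"rz":0},
    {"x":2.3,"y":0.65,"z":17,"rx":0,"ry":0,"rz":0},
    {"x":2.3,"y":0.65,"z":19,"rx":0,"ry":0,"rz":0},
    {"x":2.3,"y":0.65,"z":20,"rx":0,"ry":0,"rz":0},
    {"x":2.3,"y":0.65,"z":20,"rx":0,"ry":0,"rz":0},
    {"x":2.3,"y":0.65,"z":20,"rx":0,"ry":0,"rz":0},
  ],
)

```text
t: 27.1
tcp_pos: [0.4172, -0.3807, 0.0295]
ee_rot: [3.14, -0.069, 0.002]
force: [0.6, 0.1, -0.7]
opening: 0.06
gripper_force: 0.0
```

>>> step_arm(
  commands=[
    {"x":0,"y":0,"z":0,"rx":0,"ry":0,"rz":0},
    {"x":0,"y":0,"z":0,"rx":0,"ry":0,"rz":0},
    {"x":0,"y":0,"z":0,"rx":0,"ry":0,"rz":0},
    {"x":0,"y":0,"z":0,"rx":0,"ry":0,"rz":0},
    {"x":0,"y":0,"z":0,"rx":0,"ry":0,"rz":0},
  ],
  hand=3,
  grip_force=50,
)

```text
t: 27.6
tcp_pos: [0.4175, -0.3816, 0.0305]
ee_rot: [3.139, -0.071, 0.005]
force: [0.3, 1.8, 7.3]
opening: 0.0399
gripper_force: 51.1
```

>>> step_arm(
  commands=[
    {"x":0,"y":0,"z":-1,"rx":0,"ry":0,"rz":0},
    {"x":0,"y":0,"z":-4,"rx":0,"ry":0,"rz":0},
    {"x":0,"y":0,"z":-8,"rx":0,"ry":0,"rz":0},
    {"x":0,"y":0,"z":-12,"rx":0,"ry":0,"rz":0},
    {"x":0,"y":0,"z":-16,"rx":0,"ry":0,"rz":0},
    {"x":0,"y":-3,"z":-18,"rx":0,"ry":0,"rz":0},
    {"x":0,"y":-7,"z":-18,"rx":0,"ry":0,"rz":0},
    {"x":0.5,"y":-11,"z":-18,"rx":0,"ry":0,"rz":0},
    {"x":1,"y":-15,"z":-18,"rx":0,"ry":0,"rz":0},
    {"x":1,"y":-19,"z":-18,"rx":0,"ry":0,"rz":0},
  ],
)

```text
t: 28.6
tcp_pos: [0.4346, -0.1899, 0.208]
ee_rot: [-3.14, 0.072, 0.001]
force: [0.9, 0.6, -2.2]
opening: 0.04
gripper_force: 51.4
```

>>> step_arm(
  commands=[
    {"x":0.2,"y":-4,"z":0,"rx":0,"ry":0,"rz":0},
    {"x":0.4,"y":-8,"z":0,"rx":0,"ry":0,"rz":0},
    {"x":0.6,"y":-12,"z":0,"rx":0,"ry":0,"rz":0},
    {"x":0.8,"y":-15,"z":0,"rx":0,"ry":0,"rz":0},
    {"x":0.9,"y":-17,"z":0,"rx":0,"ry":0,"rz":0},
    {"x":0.9,"y":-17,"z":0,"rx":0,"ry":0,"rz":0},
    {"x":0.9,"y":-17,"z":0,"rx":0,"ry":0,"rz":0},
    {"x":0.9,"y":-17,"z":0,"rx":0,"ry":0,"rz":0},
  ],
)

```text
t: 29.4
tcp_pos: [0.4514, -0.0229, 0.2081]
ee_rot: [3.14, -0.073, -0.001]
force: [1.1, -0.8, -2.8]
opening: 0.0404
gripper_force: 51.3
```

```bash
python3 - <<'E'
from h import *
plan(.4517,-.0128,.149,np.pi/2-.045)
s=get_state();print(s['tcp_pos'],s['opening'],s['force'])
E
```

```text
shift [-0.01 -1.01  5.91] turn [ 1.00e-03 -1.00e-03  3.14e+00] j6 1.44 j1 -0.18 t 29.4
shift [-0.01 -1.01  5.91] turn [ 0.001  0.001 -0.001] j6 1.44 j1 -0.18 t 29.4
[ 0.4513558  -0.02287953  0.20812214] 0.04035486434264772 [ 1.07399801 -0.76482104 -2.83822248]
```

>>> step_arm(
  commands=[
    {"x":0,"y":-1,"z":0,"rx":0,"ry":0,"rz":0},
    {"x":0,"y":-1,"z":2,"rx":0,"ry":0,"rz":0},
    {"x":0,"y":-1,"z":4,"rx":0,"ry":0,"rz":0},
    {"x":0,"y":-1,"z":5,"rx":0,"ry":0,"rz":0},
    {"x":0,"y":-1,"z":5.3,"rx":0,"ry":0,"rz":0},
    {"x":0,"y":-1,"z":5.6,"rx":0,"ry":0,"rz":0},
    {"x":0,"y":-1,"z":5.9,"rx":0,"ry":0,"rz":0},
    {"x":0,"y":-1,"z":6.2,"rx":0,"ry":0,"rz":0},
    {"x":0,"y":-1,"z":6.3,"rx":0,"ry":0,"rz":0},
    {"x":0,"y":-1,"z":6.3,"rx":0,"ry":0,"rz":0},
  ],
)

```text
t: 30.4
tcp_pos: [0.4527, -0.0122, 0.146]
ee_rot: [3.14, -0.071, 0.003]
force: [0.3, -0.9, -0.1]
opening: 0.04
gripper_force: 51.5
```

>>> step_arm(
  commands=[
    {"x":0,"y":0,"z":0,"rx":0,"ry":0,"rz":0},
    {"x":0,"y":0,"z":0,"rx":0,"ry":0,"rz":0},
  ],
)

```text
t: 30.6
tcp_pos: [0.4526, -0.0122, 0.1459]
ee_rot: [3.141, -0.071, 0.003]
force: [1.4, 0.6, -0.8]
opening: 0.0401
gripper_force: 51.5
```

Nearly all of the weight is carried by the pan, so I release.

>>> step_arm(
  commands=[
    {"x":0,"y":0,"z":0,"rx":0,"ry":0,"rz":0},
    {"x":0,"y":0,"z":0,"rx":0,"ry":0,"rz":0},
    {"x":0,"y":0,"z":0,"rx":0,"ry":0,"rz":0},
    {"x":0,"y":0,"z":0,"rx":0,"ry":0,"rz":0},
    {"x":0,"y":0,"z":-1.5,"rx":0,"ry":0,"rz":0},
    {"x":0,"y":0,"z":-4,"rx":0,"ry":0,"rz":0},
    {"x":0,"y":0,"z":-7,"rx":0,"ry":0,"rz":0},
    {"x":0,"y":0,"z":-8,"rx":0,"ry":0,"rz":0},
    {"x":0,"y":0,"z":-8,"rx":0,"ry":0,"rz":0},
  ],
  hand=6,
)

```text
t: 31.5
tcp_pos: [0.453, -0.0121, 0.227]
ee_rot: [3.14, -0.071, 0.006]
force: [-1.5, 0.2, -0.1]
opening: 0.0601
gripper_force: 0.0
```

>>> step_arm(
  commands=[
    {"x":0,"y":0,"z":0,"rx":0,"ry":0,"rz":0},
    {"x":0,"y":0,"z":0,"rx":0,"ry":0,"rz":0},
    {"x":0,"y":0,"z":0,"rx":0,"ry":0,"rz":0},
    {"x":0,"y":0,"z":0,"rx":0,"ry":0,"rz":0},
    {"x":0,"y":0,"z":0,"rx":0,"ry":0,"rz":0},
    {"x":0,"y":0,"z":0,"rx":0,"ry":0,"rz":0},
    {"x":0,"y":0,"z":0,"rx":0,"ry":0,"rz":0},
    {"x":0,"y":0,"z":0,"rx":0,"ry":0,"rz":0},
  ],
)

```text
t: 32.3
tcp_pos: [0.4521, -0.012, 0.2254]
ee_rot: [-3.141, 0.071, -0.0]
force: [0.4, 0.2, -0.6]
opening: 0.0599
gripper_force: 0.0
```

```bash
python3 - <<'E'
from h import *
s=get_state(); print(s['tcp_pos'])
im=snap('wrist','w11.png'); t=snap('side','s11.png')
b=cv2.resize(t[130:400,190:420,::-1],None,fx=1.48,fy=1.48)
o=cv2.resize(im[150:400,210:440,::-1],None,fx=1.6,fy=1.6)
h=max(o.shape[0],b.shape[0]);p=lambda x:cv2.copyMakeBorder(x,0,h-x.shape[0],0,0,cv2.BORDER_CONSTANT)
cv2.imwrite('pics/c11.png',np.hstack([p(o),p(b)]))
plan(.4526,-.0122,.1450,np.pi/2-.045)
E
```

```text
[ 0.45208931 -0.01203795  0.22536516]
shift [0.05 0.02 8.03] turn [-0.     0.     3.141] j6 1.46 j1 -0.15 t 32.4
shift [0.05 0.02 8.03] turn [-0. -0. -0.] j6 1.46 j1 -0.15 t 32.4
```

View pics/c11.png

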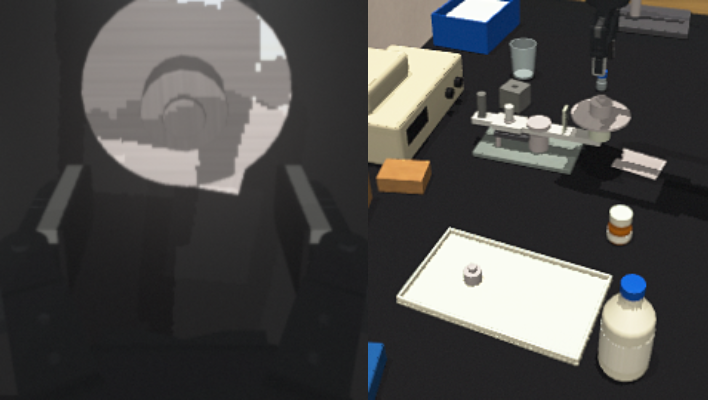

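Wrist view: big weight at (184,105) on the middle of the pan. The side view shows it upright there, the small one upright in the tray at (473,274), and the pin home. I take it to the tray.

>>> step_arm(
  commands=[
    {"x":0,"y":0,"z":3,"rx":0,"ry":0,"rz":0},
    {"x":0,"y":0,"z":5.5,"rx":0,"ry":0,"rz":0},
    {"x":0,"y":0,"z":7.2,"rx":0,"ry":0,"rz":0},
    {"x":0,"y":0,"z":8,"rx":0,"ry":0,"rz":0},
    {"x":0,"y":0,"z":8,"rx":0,"ry":0,"rz":0},
    {"x":0,"y":0,"z":8,"rx":0,"ry":0,"rz":0},
  ],
)

```text
t: 33.0
tcp_pos: [0.4526, -0.0121, 0.1462]
ee_rot: [3.141, -0.071, 0.002]
force: [0.5, 0.3, 0.3]
opening: 0.0597
gripper_force: 0.0
```

>>> step_arm(
  commands=[
    {"x":0,"y":0,"z":0,"rx":0,"ry":0,"rz":0},
    {"x":0,"y":0,"z":0,"rx":0,"ry":0,"rz":0},
    {"x":0,"y":0,"z":0,"rx":0,"ry":0,"rz":0},
    {"x":0,"y":0,"z":0,"rx":0,"ry":0,"rz":0},
    {"x":0,"y":0,"z":0,"rx":0,"ry":0,"rz":0},
    {"x":0,"y":0,"z":-1,"rx":0,"ry":0,"rz":0},
    {"x":0,"y":0,"z":-4,"rx":0,"ry":0,"rz":0},
    {"x":0,"y":0,"z":-8,"rx":0,"ry":0,"rz":0},
    {"x":0,"y":0,"z":-8.5,"rx":0,"ry":0,"rz":0},
  ],
  hand=3,
)

```text
t: 33.9
tcp_pos: [0.4538, -0.0123, 0.2356]
ee_rot: [3.14, -0.071, 0.013]
force: [1.1, 0.7, -2.0]
opening: 0.0396
gripper_force: 51.1
```

```bash
python3 - <<'E'
from h import *
plan(.485,.344,.20,np.pi/2-.1)
E
```

```text
shift [  1.48 -35.73   3.55] turn [ 1.300e-02  1.000e-03 -3.087e+00] j6 1.46 j1 -0.15 t 33.9
shift [  1.48 -35.73   3.55] turn [ 0.001 -0.008  0.055] j6 1.46 j1 -0.15 t 33.9
```

```bash
python3 - <<'E'
from h import *
print(w('top',[156,285],.15), w('top',[263,269],.055))
E
```

```text
[[0.33679883 0.41277619 0.15      ]] [[0.3774544  0.17819124 0.055     ]]
```

>>> step_arm(
  commands=[
    {"x":0.2,"y":-4,"z":0,"rx":0,"ry":0,"rz":0},
    {"x":0.5,"y":-8,"z":0,"rx":0,"ry":0,"rz":0},
    {"x":0.8,"y":-12,"z":0,"rx":0,"ry":0,"rz":0.02},
    {"x":1.1,"y":-16,"z":0,"rx":0,"ry":0,"rz":0.03},
    {"x":1.4,"y":-20,"z":0,"rx":0,"ry":0,"rz":0.05},
    {"x":1.5,"y":-24,"z":0,"rx":0,"ry":0,"rz":0.05},
    {"x":1.5,"y":-28,"z":0,"rx":0,"ry":0,"rz":0.05},
    {"x":1.5,"y":-32,"z":0,"rx":0,"ry":0,"rz":0.05},
    {"x":1.5,"y":-34,"z":0,"rx":0,"ry":0,"rz":0.05},
    {"x":1.5,"y":-34,"z":0,"rx":0,"ry":0,"rz":0.05},
  ],
)

```text
t: 34.9
tcp_pos: [0.481, 0.3293, 0.2279]
ee_rot: [3.137, -0.143, -0.007]
force: [-0.2, -0.5, -2.9]
opening: 0.0396
gripper_force: 51.3
```

>>> step_arm(
  commands=[
    {"x":0,"y":0,"z":0,"rx":0,"ry":0,"rz":0},
    {"x":0,"y":0,"z":0,"rx":0,"ry":0,"rz":0},
    {"x":0,"y":0,"z":0,"rx":0,"ry":0,"rz":0},
    {"x":0,"y":0,"z":0,"rx":0,"ry":0,"rz":0},
  ],
)

```text
t: 35.3
tcp_pos: [0.4825, 0.326, 0.2305]
ee_rot: [-3.138, 0.152, -0.0]
force: [-0.4, 0.8, -2.5]
opening: 0.0396
gripper_force: 51.3
```

```bash
python3 - <<'E'
from h import *
s=get_state();print(s['tcp_pos'],s['opening'])
plan(.50,.333,.038,np.pi/2-.1)
E
```

```text
[0.48253707 0.32601064 0.23050966] 0.039557269755742384
shift [ 1.67 -0.86 19.25] turn [ 0.    -0.    -3.138] j6 2.16 j1 0.5 t 35.3
shift [ 1.67 -0.86 19.25] turn [-0.    -0.     0.003] j6 2.16 j1 0.5 t 35.3
```

>>> step_arm(
  commands=[
    {"x":1.7,"y":-0.8,"z":1,"rx":0,"ry":0,"rz":0},
    {"x":1.7,"y":-0.8,"z":5,"rx":0,"ry":0,"rz":0},
    {"x":1.7,"y":-0.8,"z":9,"rx":0,"ry":0,"rz":0},
    {"x":1.7,"y":-0.8,"z":13,"rx":0,"ry":0,"rz":0},
    {"x":1.7,"y":-0.8,"z":16,"rx":0,"ry":0,"rz":0},
    {"x":1.7,"y":-0.8,"z":18,"rx":0,"ry":0,"rz":0},
    {"x":1.7,"y":-0.8,"z":19,"rx":0,"ry":0,"rz":0},
    {"x":1.7,"y":-0.8,"z":19.2,"rx":0,"ry":0,"rz":0},
    {"x":1.7,"y":-0.8,"z":19.2,"rx":0,"ry":0,"rz":0},
    {"x":1.7,"y":-0.8,"z":19.2,"rx":0,"ry":0,"rz":0},
  ],
)

```text
t: 36.3
tcp_pos: [0.5011, 0.3338, 0.0401]
ee_rot: [-3.136, 0.15, -0.004]
force: [-0.1, 0.2, -3.3]
opening: 0.0398
gripper_force: 51.4
```

>>> step_arm(
  commands=[
    {"x":0,"y":0,"z":0.1,"rx":0,"ry":0,"rz":0},
    {"x":0,"y":0,"z":0.2,"rx":0,"ry":0,"rz":0},
    {"x":0,"y":0,"z":0.2,"rx":0,"ry":0,"rz":0},
  ],
)

```text
t: 36.6
tcp_pos: [0.5005, 0.3336, 0.0372]
ee_rot: [-3.137, 0.149, -0.002]
force: [-0.1, 0.2, -0.7]
opening: 0.04
gripper_force: 51.7
```

>>> step_arm(
  commands=[
    {"x":0,"y":0,"z":0.07,"rx":0,"ry":0,"rz":0},
    {"x":0,"y":0,"z":0.07,"rx":0,"ry":0,"rz":0},
    {"x":0,"y":0,"z":0.07,"rx":0,"ry":0,"rz":0},
  ],
)

```text
t: 36.9
tcp_pos: [0.5006, 0.3336, 0.0371]
ee_rot: [-3.137, 0.149, -0.002]
force: [-2.5, -0.9, 5.4]
opening: 0.0399
gripper_force: 52.1
```

>>> step_arm(
  commands=[
    {"x":0,"y":0,"z":0,"rx":0,"ry":0,"rz":0},
    {"x":0,"y":0,"z":0,"rx":0,"ry":0,"rz":0},
    {"x":0,"y":0,"z":0,"rx":0,"ry":0,"rz":0},
    {"x":0,"y":0,"z":0,"rx":0,"ry":0,"rz":0},
    {"x":0,"y":0,"z":-2,"rx":0,"ry":0,"rz":0},
    {"x":0,"y":0,"z":-6,"rx":0,"ry":0,"rz":0},
    {"x":0,"y":0,"z":-10,"rx":0,"ry":0,"rz":0},
    {"x":0,"y":0,"z":-14,"rx":0,"ry":0,"rz":0},
    {"x":0,"y":0,"z":-18,"rx":0,"ry":0,"rz":0},
    {"x":0,"y":0,"z":-21,"rx":0,"ry":0,"rz":0},
  ],
  hand=6,
)

```text
t: 37.9
tcp_pos: [0.5005, 0.3335, 0.2489]
ee_rot: [-3.136, 0.149, -0.005]
force: [1.3, 0.1, 0.1]
opening: 0.06
gripper_force: 0.0
```

>>> step_arm(
  commands=[
    {"x":0,"y":4,"z":0,"rx":0,"ry":0,"rz":0},
    {"x":0,"y":8,"z":0,"rx":0,"ry":0,"rz":0},
    {"x":-3,"y":12,"z":0,"rx":0,"ry":0,"rz":0},
    {"x":-6,"y":16,"z":0,"rx":0,"ry":0,"rz":0},
    {"x":-9,"y":18,"z":0,"rx":0,"ry":0,"rz":0},
    {"x":-9,"y":18,"z":0,"rx":0,"ry":0,"rz":0},
    {"x":-9,"y":18,"z":0,"rx":0,"ry":0,"rz":0},
    {"x":-9,"y":18,"z":0,"rx":0,"ry":0,"rz":0},
  ],
)

```text
t: 38.7
tcp_pos: [0.3941, 0.1631, 0.2458]
ee_rot: [-3.138, 0.149, -0.001]
force: [-0.6, 0.3, -0.0]
opening: 0.06
gripper_force: 0.0
```

```bash
python3 - <<'E'
from h import *
t=snap('top','t12.png'); s=snap('side','s12.png')
a=cv2.resize(t[120:310,140:500,::-1],None,fx=1.1,fy=1.1); b=cv2.resize(s[130:400,190:420,::-1],None,fx=1.4,fy=1.4)
cv2.imwrite('pics/c12.png',np.hstack([cv2.copyMakeBorder(a,0,b.shape[0]-a.shape[0],0,0,cv2.BORDER_CONSTANT),b]))
E
```

```text
(no output)
```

View pics/c12.png

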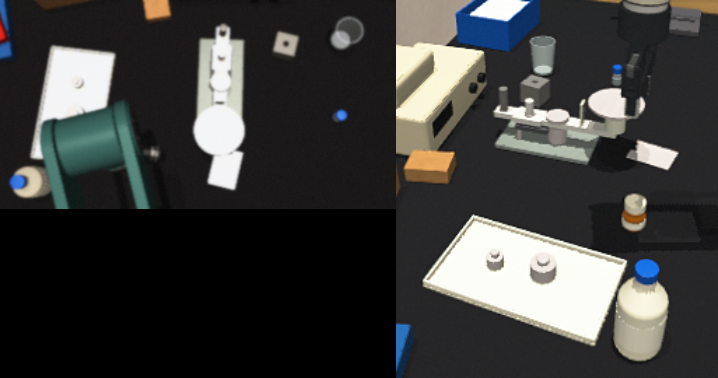

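Both weights stand upright in the tray at side-view (495,260) and (543,268). The pin is home, the arm is aligned, and the bystanders are in place. I hand it in.

```bash
python3 -c "
from rig import sign_off; print(sign_off())"
```

```text
the job is handed in; nothing more can be done
None
```

The job is handed in: the swing arm is pinned, the two weights on the bench (100 g, then 300 g) were each checked on the pan, and both stand upright in the white tray with the pin still home.

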